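Pen the toy farm folk and drop the gate latch

TASK

The toy farm figures have been knocked over beside their wooden fold on the hallway shelf. Stand every figure upright on the floor inside the fold, and then shut its green gate, lifting the thumb-latch bar over the striker and letting it drop into the catch so that the gate is held shut. Leave the toy car, coin dish and marble jar where they are.

Things in the scene. Friction and masses are not known exactly. Their poses are not given: they have to be found in the camera images.
- fold: wooden toy sheepfold, fixed. Origin: centre of the underside of its 210 x 280 x 8 mm base board (floor 8 mm above the origin). Fences on its +x, -x and +y sides (inner faces at x = +-86, y = +126 mm; posts to 50 mm above the origin). The -y side (line y = -130 mm) is the gateway: hinge post at x = -90, latch post at x = +90 mm (20 x 36 mm), both 56 mm tall
- catch (a point): middle of the slot of the steel catch on the latch post, at x = 90, y = -130 mm and 67 mm above the fold's origin, where the level bar lies when latched; fold's axes. The slot is 20 mm wide, open upwards, between the striker lip (y -18 to -10 mm from here, its top 5 mm above here) and a taller back (y +10 to +18 mm, top 21 mm above here)
- gate_hinge (a point): point on the gate's vertical hinge axis, 67 mm above the fold's origin, at x = -78, y = -130 mm in the fold's frame; does not move as the gate swings; its x axis runs along the gate from hinge to free end
- gate (a joint): angle of the green gate about its vertical hinge, rad: 0 = shut (gate along the fold's +x from the hinge), grows as the free end swings outwards (towards the fold's -y), up to 1.4. Gate 152 mm long, 10 mm thick, top 53 mm above the fold's origin; light friction, stays where it is left
- latch (a joint): lift angle of the brass latch bar about its pivot, rad: 0 = level, on its stop; grows as the tip is lifted, up to 0.9; falls back freely. Left level, the bar strikes the lip from outside with the gate 0.14 rad open; lifted over 0.12 rad it clears the lip; level in the slot it holds the gate under 0.03 rad
- latch_pivot (a point): level pivot of the latch bar on top of the gate, 45 mm along the gate from the hinge axis, 67 mm above the fold's origin; moves with the gate, x axis along the gate. The bar, 10 mm thick and 13 mm tall, lies in the gate's plane; its tip is 140 mm beyond the pivot, past the gate's end
- latch_tab (a point): where to grip the red upright thumb tab fixed on the latch bar (24 mm along the bar, 12 mm thick across the gate, top 14 mm above this point): 70 mm along the bar from the pivot and 25 mm above its centre line (bar level: 115 mm from the hinge, 92 mm above the fold's origin). x along the bar, y across the gate; moves with the bar
- car: small turquoise toy car 85 x 44 x 39 mm, loose, origin at the centre of its underside; bystander
- dish: shallow stainless coin dish, 100 mm across, 22 mm high, loose, origin at the centre of its underside; bystander
- jar: glass marble jar, 80 mm across, 102 mm tall to the top of its clip, loose, origin at the centre of its underside; bystander
- red_centre (a point): wooden toy farm figure with a red block body 40 x 40 x 64 mm and a 34 mm ball head on top (96 mm tall in all), about 80 g with a weighted foot (centre of mass 21 mm up); this point is the middle of the block, 32 mm above its foot; z axis from foot to head (at the start it lies on a side, head roughly towards the robot), x and y square to the side faces. May be absent
- blue_centre (a point): wooden toy farm figure with a blue block body 40 x 40 x 64 mm and a 34 mm ball head on top (96 mm tall in all), about 80 g with a weighted foot (centre of mass 21 mm up); this point is the middle of the block, 32 mm above its foot; z axis from foot to head (at the start it lies on a side, head roughly towards the robot), x and y square to the side faces. May be absent
- yellow_centre (a point): wooden toy farm figure with a yellow block body 40 x 40 x 64 mm and a 34 mm ball head on top (96 mm tall in all), about 80 g with a weighted foot (centre of mass 21 mm up); this point is the middle of the block, 32 mm above its foot; z axis from foot to head (at the start it lies on a side, head roughly towards the robot), x and y square to the side faces. May be absent
- green_centre (a point): wooden toy farm figure with a green block body 40 x 40 x 64 mm and a 34 mm ball head on top (96 mm tall in all), about 80 g with a weighted foot (centre of mass 21 mm up); this point is the middle of the block, 32 mm above its foot; z axis from foot to head (at the start it lies on a side, head roughly towards the robot), x and y square to the side faces. May be absent
- white_centre (a point): wooden toy farm figure with a white block body 40 x 40 x 64 mm and a 34 mm ball head on top (96 mm tall in all), about 80 g with a weighted foot (centre of mass 21 mm up); this point is the middle of the block, 32 mm above its foot; z axis from foot to head (at the start it lies on a side, head roughly towards the robot), x and y square to the side faces. May be absent
- orange_centre (a point): wooden toy farm figure with a orange block body 40 x 40 x 64 mm and a 34 mm ball head on top (96 mm tall in all), about 80 g with a weighted foot (centre of mass 21 mm up); this point is the middle of the block, 32 mm above its foot; z axis from foot to head (at the start it lies on a side, head roughly towards the robot), x and y square to the side faces. May be absent
Not all that is in view belongs to the job. What is shaped like the part that bears white_centre but pink or purple is not meant.

How it is judged:
On the way, in this order (a step that is already met when the one before it is completed fails the run):
1. every figure present stands upright inside the fold (x of red_centre in the frame of fold between -0.08 and 0.08 m and y of red_centre in the frame of fold between -0.11 and 0.11 m and z of red_centre in the frame of fold between 0.033 and 0.047 m and angle between each of red_centre, blue_centre, yellow_centre, green_centre, white_centre, orange_centre's own z axis and vertical below 0.15 rad and x of blue_centre in the frame of fold between -0.08 and 0.08 m and y of blue_centre in the frame of fold between -0.11 and 0.11 m and z of blue_centre in the frame of fold between 0.033 and 0.047 m and x of yellow_centre in the frame of fold between -0.08 and 0.08 m and y of yellow_centre in the frame of fold between -0.11 and 0.11 m and z of yellow_centre in the frame of fold between 0.033 and 0.047 m and x of green_centre in the frame of fold between -0.08 and 0.08 m and y of green_centre in the frame of fold between -0.11 and 0.11 m and z of green_centre in the frame of fold between 0.033 and 0.047 m and x of white_centre in the frame of fold between -0.08 and 0.08 m and y of white_centre in the frame of fold between -0.11 and 0.11 m and z of white_centre in the frame of fold between 0.033 and 0.047 m and x of orange_centre in the frame of fold between -0.08 and 0.08 m and y of orange_centre in the frame of fold between -0.11 and 0.11 m and z of orange_centre in the frame of fold between 0.033 and 0.047 m), for 0.2 s.
2. with the gate nearly shut, the latch bar is lifted clear over the striker (value of joint latch above 0.09 rad and value of joint gate below 0.12 rad), for 0.05 s.
At the end, for the whole second after the job is handed in: every figure present stands upright (within 0.15 rad) on the fold's floor, its centre within 80 mm of the fold's middle along the fold's x and within 110 mm along its y; the gate is shut (below 0.06 rad) and the latch bar lies level in the catch (below 0.05 rad) (all of step 1 and value of joint gate below 0.06 rad and value of joint latch below 0.05 rad); the robot touches nothing.
It fails at once if the toy car is pushed more than 25 mm (distance of car from where it was at the start of the episode above 0.025 m).
It fails at once if the coin dish is pushed more than 25 mm (distance of dish from where it was at the start of the episode above 0.025 m).
It fails at once if the marble jar is pushed more than 25 mm (distance of jar from where it was at the start of the episode above 0.025 m).
Of red, blue, yellow, green, white, orange only 4 to 6 are there at a start; the rules pass over those that are not, and their reading is None.
At some moment in a run one of red, blue, yellow, green, white, orange may be knocked a few centimetres aside while the robot is not near it.
Once in a run the grip may slacken for a moment while it holds something.
It also fails if it takes over 210 s, if anything falls off the work surface, if the arm or the gripper's body presses on something with over 40 N, if the wrist force passes 120 N, or if a joint passes its speed limit or range.

ROBOT

A 6-joint arm with a two-finger parallel gripper is mounted at the origin on the work surface. World frame = base frame: x ahead of the robot, y to its left, z up, the work surface at z = 0. Lengths are in m, angles in rad, forces in N, time in s.
With the tool pointing down it reaches from about 0.35 to 0.975 m from the base axis. Payload 4.9 kg.
Tool frame: the origin (TCP) lies on the centre line of the jaws, within the pads' length; the fingertips stand manip.tcp_to_tips ahead of it and the grasp point (between the pads) is the TCP (manip.tcp_to_tips is the distance from the TCP to the fingertips, in m); y points along the fingers, z is the direction in which the jaws open and shut, and the axes are right-handed (so a half turn about y gives the same grasp; the last joint's range is limited). The gripper opens to 85 mm and grips with 20 to 120 N. Pads are 22 mm wide; open, the fingers measure 114 mm over their backs; the gripper's body (76 mm by 85 mm) begins 54 mm behind the grasp point. The pads swing forward as they close: fully open they stand 13 mm farther back than shut.
Start: joints at [1.119, 0.053, 1.613, -0, 1.476, -0.119], TCP at [0.204, 0.591, 0.25] pointing down, gripper open.
Joint ranges: [-3.01, 3.01], [-1.01, 2.22], [0.06, 2.58], [-1.02, 4.17], [0.09, 2.62], [-3.14, 3.14]. Speed limits (rad/s): [2.57, 2.57, 3.14, 3.14, 3.14, 3.14].

INTERFACE

Orientations are given as a unit quaternion [w, x, y, z].
In Python, from plant import manip gives the robot as it stands.
- The arm moves only by the tool apply_moves, never from a script. Its argument "moves" is a list of rows, each a list of 7 numbers: the gripper's target within -1 to 1 (shut at 1, half-way at 0, fully open at -1), then the shift along the tool's x, y, z in mm, then the turn, a rotation vector about the tool's x, y, z in degrees. A call has 1 to 20 rows; each row shifts and turns the commanded pose from where the row before left it, along the tool's axes as they then stand; what a row does not reach is not made up. A row lasts 1/10 s, in which the tool goes at most 50 mm and 8.59 degrees, less where a joint would pass 70% of its speed; a pose out of reach is approached as far as the arm can. A call with a gripper value outside its range is refused whole. The fingers move at their own pace and stop on an object; the grip force is fixed at half the most. Time passes only in rows, so rows that do not move let the fingers close. It gives the time, the measured TCP pose, the force and the opening at its end, in the units of the state.
- manip.state(): the state, without advancing time (a new reading comes with each control period).
- manip.grab_frame(name): name is "scene" or "top" or "wrist"; returns the picture (400x640x3 uint8, blue, green, red); there is no depth.
- manip.calibration(name): a dict with "mtx" (3x3 intrinsics, pixels), "T" (4x4, takes a point from camera to world coordinates); the wrist camera has in their place "T_tool_cam" (4x4, takes a point from camera to tool coordinates, whose origin is the TCP and whose axes are the tool frame's). Camera axes: x right, y down, z forward; pixel columns grow to the right and rows downward; lengths in m; the calibration is good to about 2 mm. A picture is of the moment at which its call begins: read the wrist's pose just before it. calibration takes no time and is no camera call.
- manip.job_done(): hands the job in, once; it reports no verdict.
The state is a dict: "time": time; "joint_pos": joint angles; "joint_vel": joint speeds; "joint_efforts": joint torques, N m; "tool_pos": TCP position; "tool_rot": TCP orientation; "contact_force": force on the tool from outside, world axes, zero at the start; "ft_torque": the same for the moment, N m; "gripper_width": opening from 0.0 (shut) to 1.0 (fully open).
Only numpy, scipy, OpenCV 4.12 (cv2) and the standard library are available. Lean on these libraries where they do the work, as an engineer would, in place of code of your own. Each camera call takes 0.05 s, during which the arm holds its last target. There are 200 camera calls.

## Working session

There is one attempt and no reset: what is moved stays moved. The work goes in short steps, Python scripts to look and compute and a tool call to move; the robot and the scene stay as the last step left them, time stands still between calls to the robot, and variables do not carry over. Pictures are saved under pics/ and viewed, about 12 in all and at most 16, crops included, and the job is handed in when it is done.

Besides the shell and the picture viewer there is one more tool, called after "Request:" as a command line: name --pt "numbers of a row" for each row, then --argument value for the rest. apply_moves: Moves the arm, as the interface text tells. Its arguments: {"type":"object","properties":{"moves":{"type":"array","items":{"type":"array","items":{"type":"number"}}}},"required":["moves"]}

```bash
mkdir -p pics; ls; cat > h.py <<'E'
import numpy as np, cv2
from plant import manip
from scipy.spatial.transform import Rotation as R
def snap(n,f,crop=None,scale=1):
    im=manip.grab_frame(n); cv2.imwrite('pics/raw_'+f+'.png',im)
    save(im,f,crop,scale); return im
def save(im,f,crop=None,scale=1):
    if crop: im=im[crop[1]:crop[3],crop[0]:crop[2]]
    cv2.imwrite('pics/'+f+'.png',cv2.resize(im,None,fx=scale,fy=scale,interpolation=cv2.INTER_CUBIC))
def Rt(q): return R.from_quat([q[1],q[2],q[3],q[0]]).as_matrix()
def camT(n,st=None):
    c=manip.calibration(n)
    if n!='wrist': return np.array(c['mtx']),np.array(c['T'])
    st=st or manip.state(); T=np.eye(4); T[:3,:3]=Rt(st['tool_rot']); T[:3,3]=st['tool_pos']
    return np.array(c['mtx']),T@np.array(c['T_tool_cam'])
def px2w(n,u,v,z,st=None):
    K,T=camT(n,st); d=T[:3,:3]@np.linalg.solve(K,[u,v,1]); o=T[:3,3]
    return o+d*(z-o[2])/d[2]
def w2px(n,p,st=None):
    K,T=camT(n,st); q=K@(T[:3,:3].T@(np.array(p)-T[:3,3])); return q[:2]/q[2]
E
python3 - <<'E'
from h import *
snap('top','top0'); snap('scene','sc0')
s=manip.state(); print(s['tool_pos'],s['tool_rot'],s['gripper_width'],s['time'],manip.tcp_to_tips)
print(Rt(s['tool_rot']).round(3))
for n in('top','scene'): print(camT(n))
print(manip.calibration('wrist'))
E
```

```text
pics
[0.20399881 0.59020477 0.24918896] [-0.69669823  0.69797446 -0.11730813  0.11697026] 1.0005093796817612 0.1 0.019
[[ 0.945 -0.001  0.327]
 [-0.327 -0.002  0.945]
 [-0.    -1.    -0.002]]
(array([[445.15554524,   0.        , 323.96863299],
       [  0.        , 445.15554524, 205.01622738],
       [  0.        ,   0.        ,   1.        ]]), array([[-0.02113483, -0.99611971,  0.08543323,  0.47495523],
       [-0.99975984,  0.02155245,  0.00396882, -0.07501906],
       [-0.00579471, -0.08532883, -0.99633599,  1.01469168],
       [ 0.        ,  0.        ,  0.        ,  1.        ]]))
(array([[381.69303069,   0.        , 312.96254927],
       [  0.        , 381.69303069, 190.8569839 ],
       [  0.        ,   0.        ,   1.        ]]), array([[ 0.46972784,  0.70656731, -0.52926212,  1.0490304 ],
       [ 0.8827984 , -0.37918403,  0.27728406, -0.30699774],
       [-0.00476789, -0.59747979, -0.80186979,  0.84475437],
       [ 0.        ,  0.        ,  0.        ,  1.        ]]))
{'mtx': array([[292.59322964,   0.        , 321.551377  ],
       [  0.        , 292.59322964, 202.68120477],
       [  0.        ,   0.        ,   1.        ]]), 'T_tool_cam': array([[ 5.88554268e-04,  9.44695460e-01,  3.27948383e-01,
        -8.51241159e-02],
       [ 3.51252117e-04, -3.27948615e-01,  9.44695497e-01,
        -1.24084742e-01],
       [ 9.99999765e-01, -4.40812003e-04, -5.24841837e-04,
         2.87116148e-04],
       [ 0.00000000e+00,  0.00000000e+00,  0.00000000e+00,
         1.00000000e+00]])}
```

View pics/top0.png

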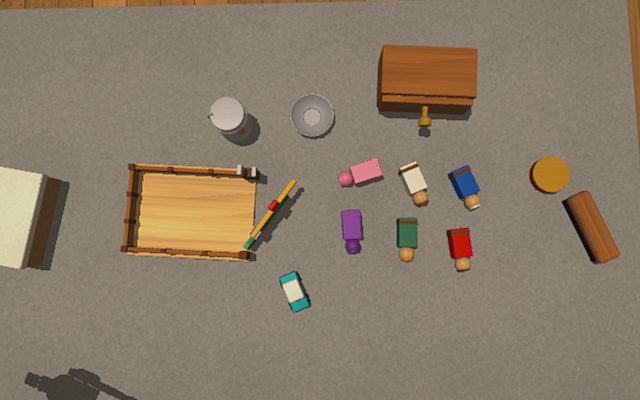

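View pics/sc0.png

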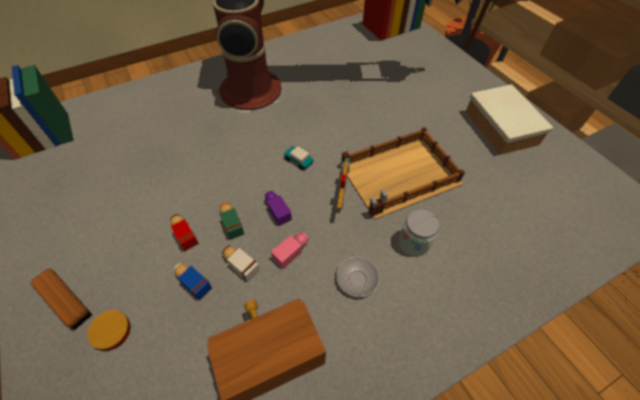

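Top view: the real figures are white (413,183), blue (464,187), green (407,238) and red (460,248). Pink (361,172) and purple (351,230) are decoys. The orange disc (549,173), the brass knob (424,118) and the wooden block are not figures. The fold is at left with its gate open about 0.6 rad. I'll check this choice in a close crop.

```bash
python3 - <<'E'
from h import *
im=cv2.imread('pics/raw_top0.png')
save(im,'fig0',(330,95,495,280),3.2*1.0)
save(im,'fold0',(110,90,330,320),2.6)
E
```

```text
(no output)
```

View pics/fig0.png

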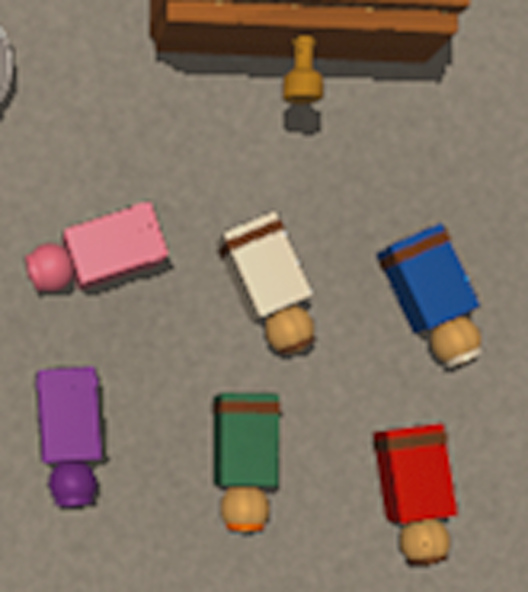

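View pics/fold0.png

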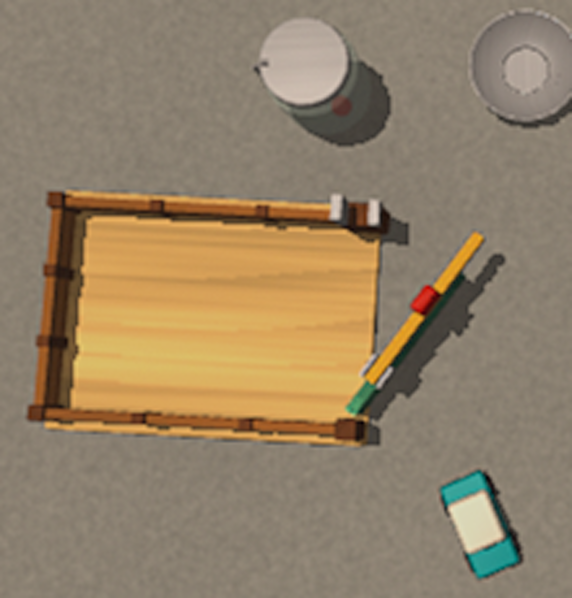

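```bash
python3 - <<'E'
from h import *
im=cv2.imread('pics/raw_top0.png')
hsv=cv2.cvtColor(im,cv2.COLOR_BGR2HSV)
F=lambda x,y:(110+x/2.6,90+y/2.6)
def P(x,y,z,l):
    print(l,(px2w('top',*F(x,y),z)*1000).round(0))
P(338,205,.088,'catch back');P(374,210,.072,'lip');P(350,430,.056,'hinge post');P(57,200,.05,'NWpost');P(38,412,.05,'SWpost')
P(424,298,.106,'tab top');P(478,238,.073,'bar tip');P(378,372,.073,'pivot');P(355,405,.053,'gate end near hinge')
rng={'red':((0,150,80),(8,255,255)),'blue':((105,120,60),(120,255,255)),'green':((60,100,40),(90,255,255)),'white':((12,0,190),(40,70,255))}
boxes={'red':(440,220,485,275),'blue':(440,155,490,212),'green':(390,210,425,265),'white':(393,155,435,210)}
C=lambda x,y:(330+x/3.2,95+y/3.2)
heads={'white':(290,328),'blue':(455,340),'green':(245,509),'red':(425,542)}
for k,(lo,hi) in rng.items():
    a=boxes[k]; m=np.zeros(im.shape[:2],np.uint8)
    m[a[1]:a[3],a[0]:a[2]]=cv2.inRange(hsv,lo,hi)[a[1]:a[3],a[0]:a[2]]
    m=cv2.morphologyEx(m,cv2.MORPH_CLOSE,np.ones((5,5)))
    c=max(cv2.findContours(m,0,2)[0],key=cv2.contourArea)
    b=cv2.boxPoints(cv2.minAreaRect(c)); w=np.array([px2w('top',*p,.04)[:2] for p in b])*1000
    h=px2w('top',*C(*heads[k]),.02)[:2]*1000
    e=np.linalg.norm(w-np.roll(w,-1,0),axis=1); cc=w.mean(0); d=h-cc
    print(k,'centre',cc.round(0),'sides',e.round(0),'head',h.round(0),'dist',np.linalg.norm(d).round(0),'axis deg',np.degrees(np.arctan2(d[1],d[0])).round(0),'radial-in deg',np.degrees(np.arctan2(-cc[1],-cc[0])).round(0),'edge', [np.degrees(np.arctan2(*(w[i]-w[i-1])[::-1])).round(0)%90 for i in range(2)])
print(px2w('top',322,106,.0),px2w('top',205,109,.1))
E
```

```text
catch back [635. 104.  88.]
lip [633.  77.  72.]
hinge post [453. 101.  56.]
NWpost [651. 349.  50.]
SWpost [473. 362.  50.]
tab top [556.  33. 106.]
bar tip [607.  -8.  73.]
pivot [499.  75.  73.]
gate end near hinge [473.  97.  53.]
red centre [ 470. -364.] sides [48. 64. 48. 64.] head [ 422. -376.] dist 49.0 axis deg -167.0 radial-in deg 142.0 edge [np.float64(7.0), np.float64(8.0)]
blue centre [ 603. -379.] sides [49. 63. 49. 63.] head [ 562. -403.] dist 48.0 axis deg -150.0 radial-in deg 148.0 edge [np.float64(22.0), np.float64(24.0)]
green centre [ 488. -250.] sides [42. 46. 41. 46.] head [ 447. -252.] dist 41.0 axis deg -177.0 radial-in deg 153.0 edge [np.float64(88.0), np.float64(89.0)]
white centre [ 617. -269.] sides [38. 62. 38. 62.] head [ 572. -288.] dist 48.0 axis deg -157.0 radial-in deg 156.0 edge [np.float64(21.0), np.float64(22.0)]
[ 0.79378895 -0.0712854   0.        ] [0.76156123 0.17464992 0.1       ]
```

```bash
cat >> h.py <<'E'
FO=np.array([.552,.225,0]); FY=np.radians(-3.8)
def fold(x,y,z):
    c,s=np.cos(FY),np.sin(FY); return FO+np.array([c*x-s*y,s*x+c*y,z])
def ori(ax,th,up):
    """tool rotation; ax: heading deg of figure axis (inward), th tilt; up: figure upright?"""
    a=np.array([np.cos(np.radians(ax)),np.sin(np.radians(ax)),0]); z=np.array([0,0,1.]); c,s=np.cos(np.radians(th)),np.sin(np.radians(th))
    if not up: d=-c*z-s*a; x=-c*a+s*z
    else: d=c*a-s*z; x=-c*z-s*a
    return np.stack([x,d,np.cross(x,d)],1)
def go(pos,Rm,frm=None,label=''):
    """rotation first (rows of <=8.5deg), then shift in NEW tool axes"""
    st=manip.state(); p0,R0=(np.array(st['tool_pos']),Rt(st['tool_rot'])) if frm is None else frm
    rv=np.degrees(R.from_matrix(R0.T@Rm).as_rotvec()); n=int(np.ceil(np.linalg.norm(rv)/8.5))
    t=Rm.T@(np.array(pos)-p0)*1000; m=int(np.ceil(np.linalg.norm(t)/48))
    print(label,'ROT',n,'x',(rv/max(n,1)).round(2),'tot',rv.round(1),'| SHIFT',m,'x',(t/max(m,1)).round(1),'tot',t.round(1))
    return np.array(pos),Rm
def grasp(c,ax,g=.010,e=.005,th=45):
    a=np.array([np.cos(np.radians(ax)),np.sin(np.radians(ax)),0]); Rm=ori(ax,th,False)
    return np.array([c[0],c[1],.02])+g*a+[0,0,e],Rm
E
python3 - <<'E'
from h import *
p,Rm=grasp((.470,-.368),-171); pre=p-.09*Rm[:,1]
s=manip.state(); mid=(np.array([.45,.1,.25])) 
f=go([.45,.35,.27],ori(-171,0,False),None,'via')
f=go([.42,-.30,.27],ori(-171,0,False),f,'via')
f=go(pre,Rm,f,'pre'); print(pre,p)
E
```

```text
via ROT 4 x [ 0.03 -7.02 -0.01] tot [  0.1 -28.1  -0. ] | SHIFT 8 x [ 25.7  -2.6 -34.5] tot [ 205.4  -20.8 -275.7]
via ROT 0 x [0. 0. 0.] tot [0. 0. 0.] | SHIFT 14 x [ -9.4   0.  -45.5] tot [-131.3    0.  -637.3]
pre ROT 6 x [-0.  -0.  -7.5] tot [ -0.  -0. -45.] | SHIFT 5 x [-30.6  20.7 -15. ] tot [-152.9  103.6  -75. ]
[ 0.39726702 -0.37951977  0.08863961] [ 0.46012312 -0.36956434  0.025     ]
```

Request:
apply_moves --pt "-1 0 0 0 0 -7 0" --pt "-1 0 0 0 0 -7 0" --pt "-1 0 0 0 0 -7 0" --pt "-1 0 0 0 0 -7 0" --pt "-1 26 -3 -34 0 0 0" --pt "-1 26 -3 -34 0 0 0" --pt "-1 26 -3 -34 0 0 0" --pt "-1 26 -3 -34 0 0 0" --pt "-1 26 -3 -34 0 0 0" --pt "-1 26 -3 -34 0 0 0" --pt "-1 26 -3 -34 0 0 0" --pt "-1 26 -3 -34 0 0 0" --pt "-1 -9 0 -45 0 0 0" --pt "-1 -9 0 -45 0 0 0" --pt "-1 -9 0 -45 0 0 0" --pt "-1 -9 0 -45 0 0 0" --pt "-1 -9 0 -45 0 0 0" --pt "-1 -9 0 -45 0 0 0" --pt "-1 -9 0 -45 0 0 0" --pt "-1 -9 0 -45 0 0 0"

```text
time: 2.1
tool_pos: [0.4359, -0.0142, 0.274]
tool_rot: [0.705, -0.705, -0.055, 0.055]
contact_force: [1.6, -0.1, 1.2]
gripper_width: 0.996
```

Request:
apply_moves --pt "-1 -9 0 -45 0 0 0" --pt "-1 -9 0 -45 0 0 0" --pt "-1 -9 0 -45 0 0 0" --pt "-1 -9 0 -45 0 0 0" --pt "-1 -9 0 -45 0 0 0" --pt "-1 -9 0 -45 0 0 0" --pt "-1 0 0 0 0 0 0" --pt "-1 0 0 0 0 0 0"

```text
time: 2.9
tool_pos: [0.4247, -0.2882, 0.2735]
tool_rot: [0.706, -0.704, -0.054, 0.055]
contact_force: [0.2, -0.3, 0.1]
gripper_width: 1.001
```

```bash
python3 - <<'E'
from h import *
s=manip.state(); print(s['tool_pos'],s['joint_pos'],s['time'],Rt(s['tool_rot']).round(2).tolist())
import json; json.dump({k:np.array(s[k]).tolist() for k in('tool_pos','tool_rot')},open('w1.json','w'))
snap('wrist','w1')
E
```

```text
[ 0.4247241  -0.28823758  0.27350792] [-7.41491749e-01 -2.30416749e-01  1.83974431e+00  3.44409488e-04
  1.53413803e+00 -2.46613963e+00] 2.9 [[0.99, -0.0, -0.15], [0.15, 0.0, 0.99], [-0.0, -1.0, 0.0]]
```

View pics/w1.png

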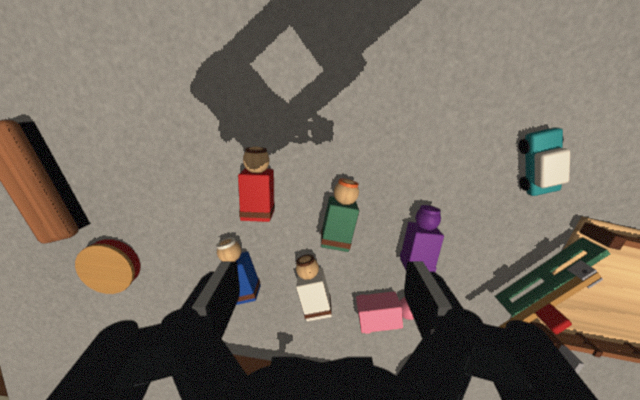

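```bash
python3 - <<'E'
from h import *
import json; st=json.load(open('w1.json'))
im=cv2.imread('pics/raw_w1.png')
# overlay predicted top-face outlines from top-camera estimates
for c,ax in (((.470,-.368),-171),((.603,-.382),-156),((.486,-.252),-178.5),((.617,-.271),-157.5)):
    a=np.array([np.cos(np.radians(ax)),np.sin(np.radians(ax))]); b=np.array([-a[1],a[0]])
    q=[w2px('wrist',[*(np.array(c)+i*.032*a+j*.02*b),.04],st) for i,j in((1,1),(1,-1),(-1,-1),(-1,1))]
    print(np.array(q).round(0).tolist())
save(im,'w1c',(210,140,375,325),3.2)
E
```

```text
[[236.0, 174.0], [268.0, 174.0], [271.0, 221.0], [241.0, 221.0]]
[[216.0, 268.0], [243.0, 262.0], [258.0, 299.0], [232.0, 305.0]]
[[329.0, 197.0], [360.0, 201.0], [352.0, 245.0], [323.0, 242.0]]
[[294.0, 287.0], [321.0, 281.0], [331.0, 317.0], [305.0, 322.0]]
```

View pics/w1c.png

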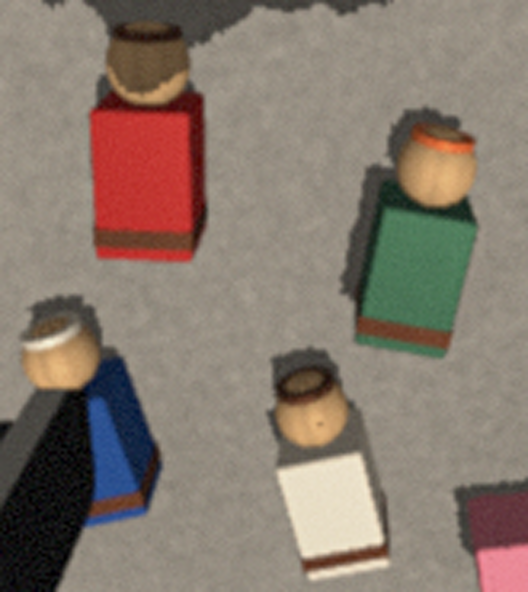

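```bash
python3 - <<'E'
from h import *
import json; st=json.load(open('w1.json'))
for k,q in {'red':[(92,110),(192,110),(195,258),(97,258)],'green':[(385,208),(475,222),(445,356),(358,344)],'white':[(278,470),(362,452),(388,570),(307,578)]}.items():
    w=np.array([px2w('wrist',210+u/3.2,140+v/3.2,.04,st)[:2] for u,v in q]); c=w.mean(0); a=(w[0]+w[1]-w[2]-w[3])/2
    print(k,(c*1000).round(0),np.degrees(np.arctan2(a[1],a[0])).round(1),np.linalg.norm(a).round(3))
p,Rm=grasp((.470,-.367),-173.5); pre=p-.09*Rm[:,1]
f=go(pre,Rm,None,'pre')
E
```

```text
red [ 470. -367.] -174.0 0.063
green [ 496. -252.] 179.0 0.062
white [ 617. -268.] -160.2 0.063
pre ROT 6 x [-0.17  0.37 -7.5 ] tot [ -1.    2.2 -45. ] | SHIFT 5 x [-31.5  20.8 -16.8] tot [-157.7  104.   -84.2]
```

Request:
apply_moves --pt "-1 0 0 0 0 0.4 -7.5" --pt "-1 0 0 0 0 0.4 -7.5" --pt "-1 0 0 0 0 0.4 -7.5" --pt "-1 0 0 0 0 0.4 -7.5" --pt "-1 0 0 0 0 0.4 -7.5" --pt "-1 0 0 0 0 0 -7.5" --pt "-1 -32 21 -17 0 0 0" --pt "-1 -32 21 -17 0 0 0" --pt "-1 -32 21 -17 0 0 0" --pt "-1 -32 21 -17 0 0 0" --pt "-1 -32 20 -16 0 0 0" --pt "-1 0 0 0 0 0 0" --pt "-1 0 0 0 0 0 0"

```text
time: 4.25
tool_pos: [0.422, -0.347, 0.1271]
tool_rot: [0.684, -0.639, -0.265, -0.23]
contact_force: [-0.6, 0.3, 0.7]
gripper_width: 0.994
```

```bash
python3 - <<'E'
from h import *
p,Rm=grasp((.470,-.367),-173.5)
f=go(p,Rm,None,'grasp'); s=manip.state(); print(s['joint_pos'])
E
```

```text
grasp ROT 1 x [-0.02 -3.54 -3.89] tot [-0.  -3.5 -3.9] | SHIFT 3 x [-15.7  32.4  -8.4] tot [-47.1  97.3 -25.3]
[-1.13688889 -0.19049892  2.17596985  0.79978254  1.05756792 -3.1345394 ]
```

```bash
cat >> h.py <<'E'
_ori=ori
def ori(ax,th,up): return _ori(ax,th,up)@np.diag([-1,1,-1.])
E
python3 - <<'E'
from h import *
p,Rm=grasp((.470,-.367),-173.5); pre=p-.09*Rm[:,1]
f=go(pre,Rm,None,'pre');f=go(p,Rm,f,'grasp'); 
E
```

```text
pre ROT 21 x [ 0.29  8.4  -0.  ] tot [  6.  176.4  -0. ] | SHIFT 2 x [23.6  3.6 12.6] tot [47.1  7.3 25.3]
grasp ROT 0 x [0. 0. 0.] tot [0. 0. 0.] | SHIFT 2 x [-0. 45.  0.] tot [-0. 90.  0.]
```

Request:
apply_moves --pt "-1 0 0 0 0.3 8.4 0" --pt "-1 0 0 0 0.3 8.4 0" --pt "-1 0 0 0 0.3 8.4 0" --pt "-1 0 0 0 0.3 8.4 0" --pt "-1 0 0 0 0.3 8.4 0" --pt "-1 0 0 0 0.3 8.4 0" --pt "-1 0 0 0 0.3 8.4 0" --pt "-1 0 0 0 0.3 8.4 0" --pt "-1 0 0 0 0.3 8.4 0" --pt "-1 0 0 0 0.3 8.4 0" --pt "-1 0 0 0 0.3 8.4 0" --pt "-1 0 0 0 0.3 8.4 0" --pt "-1 0 0 0 0.3 8.4 0" --pt "-1 0 0 0 0.3 8.4 0" --pt "-1 0 0 0 0.3 8.4 0" --pt "-1 0 0 0 0.3 8.4 0" --pt "-1 0 0 0 0.3 8.4 0" --pt "-1 0 0 0 0.3 8.4 0" --pt "-1 0 0 0 0.3 8.4 0" --pt "-1 0 0 0 0.3 8.4 0"

```text
time: 6.25
tool_pos: [0.422, -0.3484, 0.1292]
tool_rot: [-0.355, -0.189, -0.644, 0.651]
contact_force: [-0.1, 0.1, 1.0]
gripper_width: 0.997
```

Request:
apply_moves --pt "-1 0 0 0 0.3 8.4 0" --pt "-1 0 0 0 0 0 0" --pt "-1 0 0 0 0 0 0"

```text
time: 6.55
tool_pos: [0.4218, -0.3484, 0.1284]
tool_rot: [0.309, 0.234, 0.666, -0.638]
contact_force: [-0.7, 0.2, -0.2]
gripper_width: 1.002
```

```bash
python3 - <<'E'
from h import *
p,Rm=grasp((.470,-.367),-173.5); pre=p-.09*Rm[:,1]
f=go(pre,Rm,None,'pre');f=go(p,Rm,f,'grasp'); print(manip.state()['joint_pos'],manip.state()['tool_pos'])
E
```

```text
pre ROT 1 x [-0.17  0.19 -0.22] tot [-0.2  0.2 -0.2] | SHIFT 2 x [23.9  4.2 11.9] tot [47.8  8.4 23.9]
grasp ROT 0 x [0. 0. 0.] tot [0. 0. 0.] | SHIFT 2 x [-0. 45.  0.] tot [-0. 90.  0.]
[-1.16740124 -0.18761457  2.19578024  0.88945596  1.06465267 -0.13888895] [ 0.42180345 -0.34844026  0.12841287]
```

Request:
apply_moves --pt "-1 24 4 12 0 0 0" --pt "-1 24 4 12 0 0 0" --pt "-1 0 30 0 0 0 0" --pt "-1 0 30 0 0 0 0" --pt "-1 0 20 0 0 0 0" --pt "-1 0 10 0 0 0 0" --pt "-1 0 0 0 0 0 0" --pt "1 0 0 0 0 0 0" --pt "1 0 0 0 0 0 0" --pt "1 0 0 0 0 0 0" --pt "1 0 0 0 0 0 0" --pt "1 0 0 0 0 0 0" --pt "1 0 0 0 0 0 0" --pt "1 0 0 0 0 0 0" --pt "1 0 0 0 0 0 0"

```text
time: 8.05
tool_pos: [0.4596, -0.3693, 0.025]
tool_rot: [0.308, 0.235, 0.666, -0.637]
contact_force: [-3.3, 0.3, 5.9]
gripper_width: 0.461
```

```bash
python3 - <<'E'
from h import *
st=manip.state();print(st['joint_pos'],st['tool_pos'],st['gripper_width'])
def place(slot,e,ax=176.2,zlift=.15,th=45,g=.010):
    s=manip.state(); p0=np.array(s['tool_pos']); R0=Rt(s['tool_rot'])
    f=go(p0+[0,0,zlift],R0,None,'lift')
    Ru=ori(ax,th,True); P=fold(slot[0],slot[1],.008+.032+g+.002)-e*_a(ax)
    f=go(P+[0,0,.13],Ru,f,'over'); f=go(P,Ru,f,'down'); go(P-.1*Ru[:,1],Ru,f,'retreat'); print(P)
def _a(ax): return np.array([np.cos(np.radians(ax)),np.sin(np.radians(ax)),0])
place((-.042,.085),.005)
E
sed -n '/^def place/,/^def _a/p' /dev/null; cat >> h.py <<'E'
def _a(ax): return np.array([np.cos(np.radians(ax)),np.sin(np.radians(ax)),0])
def place(slot,e=.005,ax=176.2,zlift=.15,th=45,g=.010):
    s=manip.state(); p0=np.array(s['tool_pos']); R0=Rt(s['tool_rot'])
    f=(p0,R0)
    if zlift: f=go(p0+[0,0,zlift],R0,None,'lift')
    Ru=ori(ax,th,True); P=fold(slot[0],slot[1],.008+.032+g+.002)-e*_a(ax)
    f=go(P+[0,0,.13],Ru,f,'over'); f=go(P,Ru,f,'down'); go(P-.1*Ru[:,1],Ru,f,'retreat'); print(P)
E
```

```text
[-1.11066151  0.12137921  2.11718888  1.02831285  0.89167678 -0.32820345] [ 0.45957629 -0.36926073  0.0249548 ] 0.4613569328676705
lift ROT 0 x [0. 0. 0.] tot [0. 0. 0.] | SHIFT 4 x [-26.6 -26.4   0.1] tot [-106.5 -105.7    0.3]
over ROT 11 x [-0.01  1.02 -8.18] tot [ -0.1  11.2 -90. ] | SHIFT 15 x [ -0.4  -1.1 -45.6] tot [  -6.2  -16.2 -684.1]
down ROT 0 x [0. 0. 0.] tot [0. 0. 0.] | SHIFT 3 x [-30.6  30.6   0. ] tot [-91.9  91.9   0. ]
retreat ROT 0 x [0. 0. 0.] tot [0. 0. 0.] | SHIFT 3 x [  0.  -33.3   0. ] tot [   0. -100.    0.]
[0.52071463 0.31226526 0.052     ]
```

Request:
apply_moves --pt "1 -10 -10 0 0 0 0" --pt "1 -24 -24 0 0 0 0" --pt "1 -24 -24 0 0 0 0" --pt "1 -24 -24 0 0 0 0" --pt "1 -24 -24 0 0 0 0" --pt "1 0 0 -25 0 0 0" --pt "1 0 0 -40 0 0 0" --pt "1 0 0 -40 0 0 0" --pt "1 0 0 -40 0 0 0" --pt "1 0 0 -40 0 0 0" --pt "1 0 0 -40 0 0 0" --pt "1 0 0 -40 0 0 0" --pt "1 0 0 -40 0 0 0" --pt "1 0 0 -25 0 0 0" --pt "1 0 0 0 0 0 0"

```text
time: 9.55
tool_pos: [0.433, -0.0402, 0.1815]
tool_rot: [0.306, 0.229, 0.67, -0.636]
contact_force: [0.3, 0.2, -2.4]
gripper_width: 0.461
```

```bash
python3 - <<'E'
from h import *
st=manip.state();print(st['joint_pos'],st['tool_pos'],st['gripper_width'])
place((-.042,.085),zlift=0)
E
```

```text
[-0.53336181 -1.01028724  2.58400668  0.54128536  0.9786522   0.74972724] [ 0.43303502 -0.04018148  0.18152536] 0.4614469488361251
over ROT 11 x [ 0.01  1.07 -8.11] tot [  0.1  11.8 -89.2] | SHIFT 8 x [ -5.6  -5.7 -44.7] tot [ -45.   -45.7 -357.5]
down ROT 0 x [0. 0. 0.] tot [0. 0. 0.] | SHIFT 3 x [-30.6  30.6   0. ] tot [-91.9  91.9   0. ]
retreat ROT 0 x [0. 0. 0.] tot [0. 0. 0.] | SHIFT 3 x [  0.  -33.3   0. ] tot [   0. -100.    0.]
[0.52071463 0.31226526 0.052     ]
```

Request:
apply_moves --pt "1 0 0 0 0 1.1 -8.1" --pt "1 0 0 0 0 1.1 -8.1" --pt "1 0 0 0 0 1.1 -8.1" --pt "1 0 0 0 0 1.1 -8.1" --pt "1 0 0 0 0 1.1 -8.1" --pt "1 0 0 0 0 1.1 -8.1" --pt "1 0 0 0 0 1.1 -8.1" --pt "1 0 0 0 0 1.1 -8.1" --pt "1 0 0 0 0 1.1 -8.1" --pt "1 0 0 0 0 1.1 -8.1" --pt "1 0 0 0 0 1.1 -8.1" --pt "1 0 0 0 0 0 0"

```text
time: 10.75
tool_pos: [0.4329, -0.044, 0.1785]
tool_rot: [-0.297, -0.246, 0.664, -0.64]
contact_force: [0.4, -0.2, -0.9]
gripper_width: 0.458
```

```bash
python3 - <<'E'
from h import *
st=manip.state();print(st['joint_pos'],st['tool_pos'],st['gripper_width'])
place((-.042,.085),zlift=0)
E
```

```text
[-0.2158076   0.17385361  1.74123137 -0.10382531  2.00920839  1.42731161] [ 0.43291731 -0.04396788  0.17852856] 0.45837507401801836
over ROT 1 x [ 0.69 -0.36  0.22] tot [ 0.7 -0.4  0.2] | SHIFT 8 x [ -5.3  -6.  -45.2] tot [ -42.8  -47.7 -361.3]
down ROT 0 x [0. 0. 0.] tot [0. 0. 0.] | SHIFT 3 x [-30.6  30.6   0. ] tot [-91.9  91.9   0. ]
retreat ROT 0 x [0. 0. 0.] tot [0. 0. 0.] | SHIFT 3 x [  0.  -33.3   0. ] tot [   0. -100.    0.]
[0.52071463 0.31226526 0.052     ]
```

Request:
apply_moves --pt "1 -5 -6 -25 0.7 -0.4 0.2" --pt "1 -5 -6 -45 0 0 0" --pt "1 -5 -6 -45 0 0 0" --pt "1 -5 -6 -45 0 0 0" --pt "1 -5 -6 -45 0 0 0" --pt "1 -5 -6 -45 0 0 0" --pt "1 -5 -6 -45 0 0 0" --pt "1 -5 -6 -45 0 0 0" --pt "1 -3 0 -21 0 0 0" --pt "1 0 0 0 0 0 0" --pt "1 0 0 0 0 0 0"

```text
time: 11.85
tool_pos: [0.5208, 0.3121, 0.1862]
tool_rot: [-0.289, -0.246, 0.662, -0.646]
contact_force: [0.1, -0.9, -0.8]
gripper_width: 0.458
```

```bash
python3 - <<'E'
from h import *
import json
st=manip.state();print(st['joint_pos'],st['tool_pos'],st['gripper_width'])
place((-.042,.085),zlift=0)
a=manip.grab_frame('scene')
b=manip.grab_frame('top'); cv2.imwrite('pics/raw_m1.png',b)
A=cv2.resize(a[60:260,280:520],None,fx=2.5,fy=2.5); cv2.imwrite('pics/m1.png',A)
E
```

```text
[0.30679728 0.47353548 1.3504681  0.28851716 2.04183237 1.97636318] [0.52079675 0.31210638 0.18621893] 0.4583306290066951
over ROT 1 x [-0.12  0.03 -0.51] tot [-0.1  0.  -0.5] | SHIFT 1 x [-2.9  3.  -0.2] tot [-2.9  3.  -0.2]
down ROT 0 x [0. 0. 0.] tot [0. 0. 0.] | SHIFT 3 x [-30.6  30.6   0. ] tot [-91.9  91.9   0. ]
retreat ROT 0 x [0. 0. 0.] tot [0. 0. 0.] | SHIFT 3 x [  0.  -33.3   0. ] tot [   0. -100.    0.]
[0.52071463 0.31226526 0.052     ]
```

View pics/m1.png

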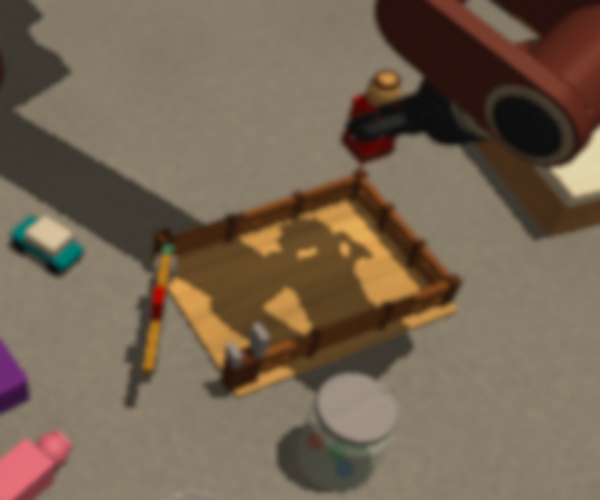

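Request:
apply_moves --pt "1 -28 28 0 0 0 -0.5" --pt "1 -28 28 0 0 0 0" --pt "1 -25 25 0 0 0 0" --pt "1 -10 10 0 0 0 0" --pt "1 -4 4 0 0 0 0" --pt "1 0 0 0 0 0 0" --pt "1 0 0 0 0 0 0"

```text
time: 12.65
tool_pos: [0.522, 0.3122, 0.0526]
tool_rot: [-0.292, -0.249, 0.662, -0.645]
contact_force: [-0.4, 0.2, -0.6]
gripper_width: 0.457
```

```bash
python3 - <<'E'
from h import *
place((-.042,.085),zlift=0)
E
```

```text
over ROT 1 x [-0.08  0.01 -0.05] tot [-0.1  0.  -0.1] | SHIFT 3 x [ 30.8 -30.2   0. ] tot [ 92.4 -90.6   0. ]
down ROT 0 x [0. 0. 0.] tot [0. 0. 0.] | SHIFT 3 x [-30.6  30.6   0. ] tot [-91.9  91.9   0. ]
retreat ROT 0 x [0. 0. 0.] tot [0. 0. 0.] | SHIFT 3 x [  0.  -33.3   0. ] tot [   0. -100.    0.]
[0.52071463 0.31226526 0.052     ]
```

Request:
apply_moves --pt "1 -1.4 1.4 0 0 0 0" --pt "1 0 0 0 0 0 0" --pt "-0.4 0 0 0 0 0 0" --pt "-0.4 0 0 0 0 0 0" --pt "-0.4 0 0 0 0 0 0" --pt "-0.4 0 0 0 0 0 0" --pt "-0.4 0 -10 0 0 0 0" --pt "-0.4 0 -30 0 0 0 0" --pt "-0.4 0 -45 0 0 0 0" --pt "-0.4 0 -45 0 0 0 0" --pt "-0.4 20 -20 0 0 0 0" --pt "-0.4 0 0 0 0 0 0"

```text
time: 13.85
tool_pos: [0.6162, 0.3071, 0.1753]
tool_rot: [-0.289, -0.247, 0.663, -0.645]
contact_force: [1.0, 0.5, 1.1]
gripper_width: 0.702
```

```bash
python3 - <<'E'
from h import *
st=manip.state();print(st['joint_pos'],st['tool_pos'],st['gripper_width'])
R0=Rt(st['tool_rot']);p0=np.array(st['tool_pos'])
f=go([.60,0,.23],R0,None,'via')
p,Rm=grasp((.496,-.252),179); pre=p-.09*Rm[:,1]
f=go(pre,Rm,f,'pre'); f=go(p,Rm,f,'grasp')
im=snap('top','t2')
save(im,'t2',(110,130,490,290),2.1)
E
```

```text
[0.26653509 0.67769827 1.08339501 0.27128964 2.11363123 1.95275679] [0.61622397 0.30712461 0.17527566] 0.7019333443979769
via ROT 0 x [0. 0. 0.] tot [0. 0. 0.] | SHIFT 7 x [ 5.2 -6.  43.9] tot [ 36.1 -41.9 307.4]
pre ROT 11 x [ 0.01 -0.27  8.14] tot [ 0.1 -3.  89.6] | SHIFT 8 x [27.8 -2.8 31.7] tot [222.4 -22.5 253.8]
grasp ROT 0 x [0. 0. 0.] tot [0. 0. 0.] | SHIFT 2 x [ 0. 45. -0.] tot [ 0. 90. -0.]
```

View pics/t2.png

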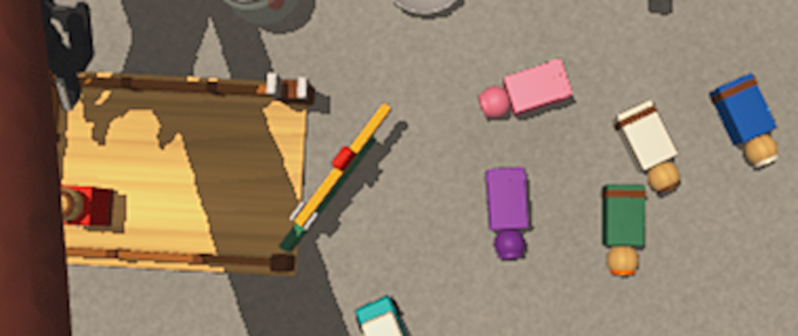

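Red stands in the fold. White was knocked about 35 mm towards the robot and now lies close to green, so I take white next with a narrow opening.

```bash
cat >> h.py <<'E'
def seg(im,k,box,z=.04):
    rng={'red':((0,150,80),(8,255,255)),'blue':((105,120,60),(120,255,255)),'green':((60,100,40),(90,255,255)),'white':((12,0,190),(40,70,255))}
    hsv=cv2.cvtColor(im,cv2.COLOR_BGR2HSV); m=np.zeros(im.shape[:2],np.uint8); a=box
    m[a[1]:a[3],a[0]:a[2]]=cv2.inRange(hsv,*rng[k])[a[1]:a[3],a[0]:a[2]]
    m=cv2.morphologyEx(m,cv2.MORPH_CLOSE,np.ones((5,5)))
    c=max(cv2.findContours(m,0,2)[0],key=cv2.contourArea); b=cv2.boxPoints(cv2.minAreaRect(c))
    w=np.array([px2w('top',*p,z)[:2] for p in b]); e=w-np.roll(w,-1,0); L=e[np.argmax(np.linalg.norm(e,axis=1))]
    print(k,(w.mean(0)*1000).round(0),'axis',np.degrees(np.arctan2(*(L*-np.sign(L[0]))[::-1])).round(1),'sides',np.linalg.norm(e,axis=1).round(3)[:2])
E
python3 - <<'E'
from h import *
im=cv2.imread('pics/raw_t2.png')
seg(im,'white',(397,170,440,225)); seg(im,'green',(390,210,420,265)); seg(im,'blue',(440,155,490,212))
print(px2w('top',426,214,.02))
st=manip.state(); R0=Rt(st['tool_rot'])
E
```

```text
white [ 580. -278.] axis -155.7 sides [0.04  0.064]
green [ 488. -250.] axis 178.0 sides [0.042 0.046]
blue [ 603. -379.] axis -157.8 sides [0.049 0.063]
[ 0.53515726 -0.29870837  0.02      ]
```

```bash
python3 - <<'E'
from h import *
st=manip.state(); R0=Rt(st['tool_rot'])
f=go([.62,0,.25],R0,None,'via')
p,Rm=grasp((.580,-.278),-155.7,g=-.005); pre=p-.1*Rm[:,1]
f=go(pre,Rm,f,'pre'); f=go(p,Rm,f,'grasp'); print(pre)
E
```

```text
via ROT 0 x [0. 0. 0.] tot [0. 0. 0.] | SHIFT 7 x [  5.3 -10.4  43.7] tot [ 36.9 -72.7 306. ]
pre ROT 11 x [-0.01 -2.82  7.98] tot [ -0.1 -31.   87.8] | SHIFT 8 x [32.8 -5.5 29.6] tot [262.2 -44.  236.9]
grasp ROT 0 x [0. 0. 0.] tot [0. 0. 0.] | SHIFT 3 x [ 0.  33.3  0. ] tot [  0. 100.   0.]
[ 0.52011107 -0.30504089  0.09571068]
```

Request:
apply_moves --pt "-0.4 5 -10 20 0 0 0" --pt "-0.4 5 -10 44 0 0 0" --pt "-0.4 5 -10 44 0 0 0" --pt "-0.4 5 -10 44 0 0 0" --pt "-0.4 5 -10 44 0 0 0" --pt "-0.4 5 -10 44 0 0 0" --pt "-0.4 5 -10 44 0 0 0" --pt "-0.4 2 -3 22 0 0 0" --pt "-0.4 0 0 0 0 -2.8 8" --pt "-0.4 0 0 0 0 -2.8 8" --pt "-0.4 0 0 0 0 -2.8 8" --pt "-0.4 0 0 0 0 -2.8 8" --pt "-0.4 0 0 0 0 -2.8 8" --pt "-0.4 0 0 0 0 -2.8 8" --pt "-0.4 0 0 0 0 -2.8 8" --pt "-0.4 0 0 0 0 -2.8 8" --pt "-0.4 0 0 0 0 -2.8 8" --pt "-0.4 0 0 0 0 -2.8 8"

```text
time: 15.7
tool_pos: [0.6174, -0.0006, 0.2466]
tool_rot: [0.343, 0.093, 0.711, -0.606]
contact_force: [-0.1, -0.2, -0.1]
gripper_width: 0.699
```

Request:
apply_moves --pt "-0.4 0 0 0 0 -2.8 8" --pt "-0.4 0 0 0 0 0 0" --pt "-0.4 0 0 0 0 0 0"

```text
time: 16.0
tool_pos: [0.6177, -0.0006, 0.246]
tool_rot: [0.398, 0.126, 0.696, -0.584]
contact_force: [0.4, -1.2, 0.9]
gripper_width: 0.703
```

```bash
python3 - <<'E'
from h import *
p,Rm=grasp((.580,-.278),-155.7,g=-.005); pre=p-.1*Rm[:,1]
f=go(pre,Rm,None,'pre'); f=go(p,Rm,f,'grasp'); print(manip.state()['joint_pos'],manip.state()['tool_pos'])
E
```

```text
pre ROT 1 x [-0.15 -0.27  0.47] tot [-0.1 -0.3  0.5] | SHIFT 8 x [32.2 -5.6 29.7] tot [257.7 -45.2 237.3]
grasp ROT 0 x [0. 0. 0.] tot [0. 0. 0.] | SHIFT 3 x [ 0.  33.3  0. ] tot [  0. 100.   0.]
[-0.3281881  -0.30597366  2.07316737  0.67279953  0.8724368   0.5143935 ] [ 6.17659440e-01 -5.86221674e-04  2.45999004e-01]
```

Request:
apply_moves --pt "-0.4 15 -3 15 0 0 0.5" --pt "-0.4 32 -6 30 0 0 0" --pt "-0.4 32 -6 30 0 0 0" --pt "-0.4 32 -6 30 0 0 0" --pt "-0.4 32 -6 30 0 0 0" --pt "-0.4 32 -6 30 0 0 0" --pt "-0.4 32 -6 30 0 0 0" --pt "-0.4 32 -6 30 0 0 0" --pt "-0.4 19 0 12 0 0 0" --pt "-0.4 0 0 0 0 0 0" --pt "-0.4 0 0 0 0 0 0"

```text
time: 17.1
tool_pos: [0.5214, -0.3043, 0.0968]
tool_rot: [0.402, 0.13, 0.695, -0.581]
contact_force: [0.8, 0.5, 0.8]
gripper_width: 0.699
```

```bash
python3 - <<'E'
from h import *
p,Rm=grasp((.580,-.278),-155.7,g=-.005)
f=go(p,Rm,None,'grasp'); st=manip.state();print(st['joint_pos'],st['tool_pos'])
snap('wrist','w2')
for i,j in((1,1),(1,-1),(-1,-1),(-1,1)):
    a=_a(-155.7);b=np.array([-a[1],a[0],0]); print(w2px('wrist',np.array([.58,-.278,.04])+.032*i*a+.02*j*b,st).round(0))
E
```

```text
grasp ROT 1 x [-0.11 -0.13 -0.24] tot [-0.1 -0.1 -0.2] | SHIFT 3 x [ 0.6 33.2  0. ] tot [ 1.8 99.7  0.1]
[-0.96632192  0.06811869  2.01672696  0.90396134  1.09418628 -0.27030006] [ 0.52141968 -0.30429597  0.09676195]Traceback (most recent call last):
  File "<stdin>", line 6, in <module>
NameError: name '_a' is not defined
```

View pics/w2.png

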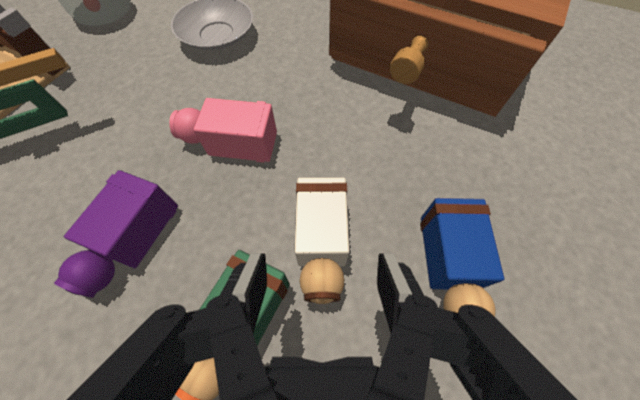

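The approach is aligned: white (322,222) is centred between the fingers. At 45° the palm would touch green, so I steepen the tool to 30°.

```bash
python3 - <<'E'
from h import *
p,Rm=grasp((.580,-.278),-155.7,g=-.005,e=.006,th=30); pre=p-.1*Rm[:,1]
f=go(pre,Rm,None,'pre'); f=go(p,Rm,f,'grasp')
E
```

```text
pre ROT 2 x [-0.06 -0.03 -7.63] tot [ -0.1  -0.1 -15.3] | SHIFT 1 x [-24.   -3.9   0.5] tot [-24.   -3.9   0.5]
grasp ROT 0 x [0. 0. 0.] tot [0. 0. 0.] | SHIFT 3 x [-0.  33.3 -0. ] tot [ -0. 100.  -0.]
```

Request:
apply_moves --pt "-0.4 -12 -2 0 0 0 -7.6" --pt "-0.4 -12 -2 0 0 0 -7.6" --pt "-0.4 0 0 0 0 0 0" --pt "-0.4 0 0 0 0 0 0"

```text
time: 17.55
tool_pos: [0.5359, -0.2963, 0.1167]
tool_rot: [0.324, 0.036, 0.705, -0.63]
contact_force: [-1.0, 1.3, -0.6]
gripper_width: 0.703
```

```bash
python3 - <<'E'
from h import *
p,Rm=grasp((.580,-.278),-155.7,g=-.005,e=.006,th=30)
f=go(p,Rm,None,'grasp')
E
```

```text
grasp ROT 1 x [-0.14  0.09 -0.21] tot [-0.1  0.1 -0.2] | SHIFT 3 x [-0.1 35.   0.5] tot [ -0.3 104.9   1.4]
```

Request:
apply_moves --pt "-0.4 0 30 0.5 0 0 0" --pt "-0.4 0 30 0.5 0 0 0" --pt "-0.4 0 25 0 0 0 0" --pt "-0.4 0 15 0 0 0 0" --pt "-0.4 0 5 0 0 0 0" --pt "-0.4 0 0 0 0 0 0" --pt "1 0 0 0 0 0 0" --pt "1 0 0 0 0 0 0" --pt "1 0 0 0 0 0 0" --pt "1 0 0 0 0 0 0" --pt "1 0 0 0 0 0 0"

```text
time: 18.65
tool_pos: [0.5836, -0.2779, 0.0257]
tool_rot: [0.323, 0.037, 0.705, -0.63]
contact_force: [-3.4, -1.4, 5.6]
gripper_width: 0.457
```

```bash
python3 - <<'E'
from h import *
st=manip.state(); R0=Rt(st['tool_rot']);p0=np.array(st['tool_pos']);print(st['joint_pos'])
f=go(p0+[0,0,.16],R0,None,'lift'); f=go([.62,-.02,.2],R0,f,'via')
Ru=ori(176.2,30,True); f=go(f[0],Ru,f,'rot')
E
```

```text
[-0.74991929  0.22855041  1.89637253  0.6311708   0.89773334  0.02757873]
lift ROT 0 x [0. 0. 0.] tot [0. 0. 0.] | SHIFT 4 x [-20.1 -34.6   0.1] tot [ -80.3 -138.4    0.4]
via ROT 0 x [0. 0. 0.] tot [0. 0. 0.] | SHIFT 6 x [-21.2   9.4 -36.8] tot [-127.2   56.7 -220.6]
rot ROT 11 x [-0.74  2.71 -8.02] tot [ -8.1  29.8 -88.2] | SHIFT 0 x [0. 0. 0.] tot [0. 0. 0.]
```

Request:
apply_moves --pt "1 -8 -14 0 0 0 0" --pt "1 -24 -42 0 0 0 0" --pt "1 -24 -42 0 0 0 0" --pt "1 -24 -42 0 0 0 0" --pt "1 -10 4 -18 0 0 0" --pt "1 -21 9 -37 0 0 0" --pt "1 -21 9 -37 0 0 0" --pt "1 -21 9 -37 0 0 0" --pt "1 -21 9 -37 0 0 0" --pt "1 -21 9 -37 0 0 0" --pt "1 -12 6 -18 0 0 0" --pt "1 0 0 0 -0.7 2.7 -8" --pt "1 0 0 0 -0.7 2.7 -8" --pt "1 0 0 0 -0.7 2.7 -8" --pt "1 0 0 0 -0.7 2.7 -8" --pt "1 0 0 0 -0.7 2.7 -8" --pt "1 0 0 0 -0.7 2.7 -8" --pt "1 0 0 0 -0.7 2.7 -8" --pt "1 0 0 0 -0.7 2.7 -8" --pt "1 0 0 0 -0.7 2.7 -8"

```text
time: 20.65
tool_pos: [0.618, -0.0189, 0.2029]
tool_rot: [-0.253, -0.275, 0.671, -0.64]
contact_force: [-1.3, -0.1, -1.5]
gripper_width: 0.46
```

Request:
apply_moves --pt "1 0 0 0 -0.7 2.7 -8" --pt "1 0 0 0 -0.7 2.7 -8" --pt "1 0 0 0 0 0 0" --pt "1 0 0 0 0 0 0"

```text
time: 21.05
tool_pos: [0.6173, -0.0192, 0.2007]
tool_rot: [-0.371, -0.332, 0.623, -0.603]
contact_force: [-0.3, 0.4, -0.8]
gripper_width: 0.457
```

```bash
python3 - <<'E'
from h import *
st=manip.state(); print(st['joint_pos'])
place((-.042,.010),e=.006,zlift=0,th=30,g=-.005-.0035)
E
```

```text
[-0.12712594  0.68289351  1.12587621 -0.08301304  2.37261378  1.48063204]
over ROT 1 x [-0.3  -0.01 -0.27] tot [-0.3 -0.  -0.3] | SHIFT 6 x [  4.4  20.  -41.6] tot [  26.5  120.2 -249.4]
down ROT 0 x [0. 0. 0.] tot [0. 0. 0.] | SHIFT 3 x [-37.5  21.7   0. ] tot [-112.6   65.     0. ]
retreat ROT 0 x [0. 0. 0.] tot [0. 0. 0.] | SHIFT 3 x [ -0.  -33.3  -0. ] tot [  -0. -100.   -0.]
[0.51674189 0.23736388 0.0335    ]
```

```bash
python3 - <<'E'
from h import *
place((-.042,.010),e=.006,zlift=0,th=38,g=-.005-.0035+.002)
E
```

```text
over ROT 1 x [-0.3   0.01  7.73] tot [-0.3  0.   7.7] | SHIFT 6 x [  7.4  19.  -41.6] tot [  44.5  114.1 -249.4]
down ROT 0 x [0. 0. 0.] tot [0. 0. 0.] | SHIFT 3 x [-34.1  26.7  -0. ] tot [-102.4   80.    -0. ]
retreat ROT 0 x [0. 0. 0.] tot [0. 0. 0.] | SHIFT 3 x [ -0.  -33.3  -0. ] tot [  -0. -100.   -0.]
[0.51674189 0.23736388 0.0355    ]
```

Request:
apply_moves --pt "1 4 10 -20 0 0 7.7" --pt "1 7 19 -41 0 0 0" --pt "1 7 19 -41 0 0 0" --pt "1 7 19 -41 0 0 0" --pt "1 7 19 -41 0 0 0" --pt "1 7 19 -41 0 0 0" --pt "1 5 9 -24 0 0 0" --pt "1 0 0 0 0 0 0" --pt "1 0 0 0 0 0 0"

```text
time: 21.95
tool_pos: [0.516, 0.2368, 0.1689]
tool_rot: [-0.328, -0.289, 0.645, -0.627]
contact_force: [0.0, 0.1, -0.7]
gripper_width: 0.459
```

```bash
python3 - <<'E'
from h import *
place((-.042,.010),e=.006,zlift=0,th=38,g=-.005-.0035+.002);print(manip.state()['gripper_width'])
E
```

```text
over ROT 1 x [-0.32  0.09 -0.22] tot [-0.3  0.1 -0.2] | SHIFT 1 x [-3.2  1.5 -0.6] tot [-3.2  1.5 -0.6]
down ROT 0 x [0. 0. 0.] tot [0. 0. 0.] | SHIFT 3 x [-34.1  26.7  -0. ] tot [-102.4   80.    -0. ]
retreat ROT 0 x [0. 0. 0.] tot [0. 0. 0.] | SHIFT 3 x [ -0.  -33.3  -0. ] tot [  -0. -100.   -0.]
[0.51674189 0.23736388 0.0355    ]
0.458829039814811
```

Request:
apply_moves --pt "1 -30 24 0 0 0 0" --pt "1 -34 27 0 0 0 0" --pt "1 -26 19 0 0 0 0" --pt "1 -10 7 0 0 0 0" --pt "1 -5 4 0 0 0 0" --pt "1 0 0 0 0 0 0" --pt "1 0 0 0 0 0 0"

```text
time: 22.65
tool_pos: [0.517, 0.2347, 0.0389]
tool_rot: [-0.332, -0.291, 0.643, -0.626]
contact_force: [-4.4, -3.0, 9.8]
gripper_width: 0.458
```

Request:
apply_moves --pt "0.2 0 0 0 0 0 0" --pt "-0.4 0 0 0 0 0 0" --pt "-0.4 0 0 0 0 0 0" --pt "-0.4 0 0 0 0 0 0" --pt "-0.4 0 -10 0 0 0 0" --pt "-0.4 0 -30 0 0 0 0" --pt "-0.4 0 -40 0 0 0 0" --pt "-0.4 15 -35 0 0 0 0" --pt "-0.4 30 -20 0 0 0 0" --pt "-0.4 0 0 0 0 0 0"

```text
time: 23.65
tool_pos: [0.5988, 0.2317, 0.1593]
tool_rot: [-0.327, -0.287, 0.646, -0.627]
contact_force: [0.2, 0.6, 1.6]
gripper_width: 0.7
```

```bash
python3 - <<'E'
from h import *
st=manip.state(); R0=Rt(st['tool_rot']); print(st['tool_pos'])
f=go([.60,0,.25],R0,None,'via')
p,Rm=grasp((.496,-.252),179); pre=p-.1*Rm[:,1]
f=go(f[0],Rm,f,'rot'); f=go(pre,Rm,f,'pre')
im=manip.grab_frame('top'); cv2.imwrite('pics/raw_t3.png',im); sc=manip.grab_frame('scene')
A=cv2.resize(im[130:290,110:490],(760,320)); B=cv2.resize(sc[100:240,290:490],(400,280),interpolation=2)
cv2.imwrite('pics/t3.png',np.vstack([A,np.hstack([B,np.zeros((280,360,3),np.uint8)])]))
E
```

```text
[0.59876686 0.2317342  0.15929691]
via ROT 0 x [0. 0. 0.] tot [0. 0. 0.] | SHIFT 6 x [ 10.2 -11.5  38.5] tot [ 61.1 -68.8 231.2]
rot ROT 12 x [ 0.01 -0.24  8.04] tot [ 0.2 -2.9 96.5] | SHIFT 0 x [0. 0. 0.] tot [0. 0. 0.]
pre ROT 0 x [0. 0. 0.] tot [0. 0. 0.] | SHIFT 8 x [29.6 -2.3 31.7] tot [236.6 -18.4 253.8]
```

View pics/t3.png

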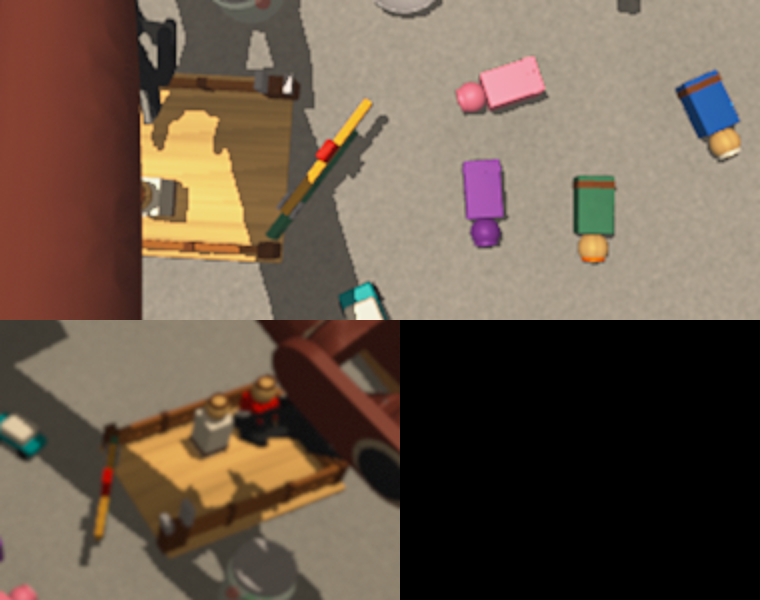

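Request:
apply_moves --pt "-0.6 5 -6 20 0 0 0" --pt "-0.6 10 -12 38 0 0 0" --pt "-0.6 10 -12 38 0 0 0" --pt "-0.6 10 -12 38 0 0 0" --pt "-0.6 10 -12 38 0 0 0" --pt "-0.6 10 -12 38 0 0 0" --pt "-0.6 6 -3 21 0 0 0" --pt "-0.6 0 0 0 0 -0.2 8" --pt "-0.6 0 0 0 0 -0.2 8" --pt "-0.6 0 0 0 0 -0.2 8" --pt "-0.6 0 0 0 0 -0.2 8" --pt "-0.6 0 0 0 0 -0.2 8" --pt "-0.6 0 0 0 0 -0.2 8" --pt "-0.6 0 0 0 0 -0.2 8" --pt "-0.6 0 0 0 0 -0.2 8" --pt "-0.6 0 0 0 0 -0.2 8" --pt "-0.6 0 0 0 0 -0.2 8" --pt "-0.6 0 0 0 0 -0.2 8" --pt "-0.6 0 0 0 0 -0.2 8" --pt "-0.6 0 0 0 0 0 0"

```text
time: 25.75
tool_pos: [0.5926, -0.0, 0.2355]
tool_rot: [-0.252, -0.269, -0.654, 0.661]
contact_force: [-0.2, -0.0, -1.1]
gripper_width: 0.801
```

```bash
python3 - <<'E'
from h import *
p,Rm=grasp((.496,-.252),179); pre=p-.1*Rm[:,1]
f=go(pre,Rm,None,'pre'); f=go(p,Rm,f,'grasp'); print(manip.state()['joint_pos'],manip.state()['tool_pos'])
E
```

```text
pre ROT 1 x [-0.35 -0.34  1.73] tot [-0.3 -0.3  1.7] | SHIFT 8 x [27.6 -2.9 31.7] tot [221.1 -23.4 253.6]
grasp ROT 0 x [0. 0. 0.] tot [0. 0. 0.] | SHIFT 3 x [-0.  33.3  0. ] tot [ -0. 100.   0.]
[-0.16891249 -0.4261675   2.17299967  0.16161047  0.65103252  1.33723661] [ 5.92606028e-01 -2.18142033e-05  2.35540143e-01]
```

Request:
apply_moves --pt "-0.6 14 -3 16 -0.3 -0.3 1.7" --pt "-0.6 28 -3 32 0 0 0" --pt "-0.6 28 -3 32 0 0 0" --pt "-0.6 28 -3 32 0 0 0" --pt "-0.6 28 -3 32 0 0 0" --pt "-0.6 28 -3 32 0 0 0" --pt "-0.6 28 -3 32 0 0 0" --pt "-0.6 28 -2 32 0 0 0" --pt "-0.6 11 0 14 0 0 0" --pt "-0.6 0 0 0 0 0 0" --pt "-0.6 0 0 0 0 0 0"

```text
time: 26.85
tool_pos: [0.4221, -0.2514, 0.1029]
tool_rot: [-0.268, -0.28, -0.65, 0.654]
contact_force: [0.3, 0.4, -0.2]
gripper_width: 0.8
```

```bash
python3 - <<'E'
from h import *
p,Rm=grasp((.496,-.252),179)
f=go(p,Rm,None,'grasp'); st=manip.state(); print(st['joint_pos'],st['tool_pos'])
im=snap('wrist','w3')
hsv=cv2.cvtColor(im,cv2.COLOR_BGR2HSV); m=cv2.inRange(hsv,(60,100,40),(90,255,255)); m[:,:200]=0; m[:,460:]=0
c=max(cv2.findContours(m,0,2)[0],key=cv2.contourArea); print(cv2.boundingRect(c),cv2.moments(c)['m10']/cv2.moments(c)['m00'])
print(w2px('wrist',[.496,-.252,.04],st))
E
```

```text
grasp ROT 1 x [ 0.02 -0.03 -0.6 ] tot [ 0.  -0.  -0.6] | SHIFT 3 x [ 3.3 33.4 -0.2] tot [  9.9 100.3  -0.7]
[-1.02909535 -0.44091493  2.43626636  0.8992311   0.88507832  0.05734592] [ 0.42206744 -0.25137027  0.10292872]
(298, 243, 10, 9) 301.3076923076923
[321.13163981 204.15127154]
```

View pics/w3.png

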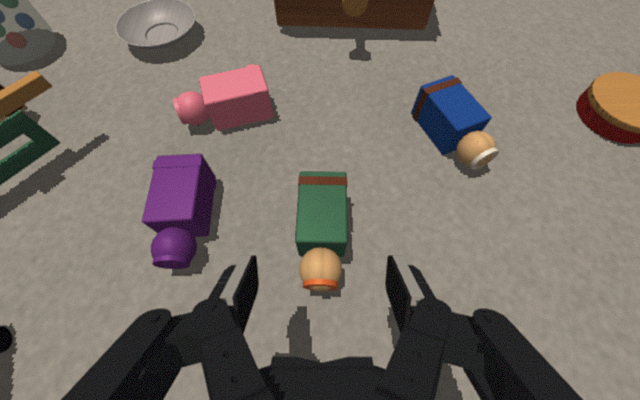

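Green (322,210) is centred between the fingers.

Request:
apply_moves --pt "-0.6 10 20 -0.7 0 0 -0.6" --pt "-0.6 0 30 0 0 0 0" --pt "-0.6 0 30 0 0 0 0" --pt "-0.6 0 15 0 0 0 0" --pt "-0.6 0 5 0 0 0 0" --pt "-0.6 0 0 0 0 0 0" --pt "1 0 0 0 0 0 0" --pt "1 0 0 0 0 0 0" --pt "1 0 0 0 0 0 0" --pt "1 0 0 0 0 0 0" --pt "1 0 0 0 0 0 0" --pt "1 0 0 0 0 0 0"

```text
time: 28.1
tool_pos: [0.4861, -0.252, 0.0262]
tool_rot: [-0.266, -0.277, -0.65, 0.656]
contact_force: [-5.8, 2.5, 8.2]
gripper_width: 0.457
```

```bash
python3 - <<'E'
from h import *
st=manip.state(); R0=Rt(st['tool_rot']);p0=np.array(st['tool_pos']);print(st['joint_pos'],p0)
f=go(p0+[.05,0,.16],R0,None,'lift'); f=go([.60,-.04,.2],R0,f,'via')
Ru=ori(176.2,45,True); f=go(f[0],Ru,f,'rot')
E
```

```text
[-0.88029508 -0.08444021  2.32349092  1.10965866  0.64379026 -0.13325496] [ 0.48608847 -0.25200935  0.02615111]
lift ROT 0 x [0. 0. 0.] tot [0. 0. 0.] | SHIFT 4 x [-37.2 -19.3  -0.2] tot [-148.7  -77.4   -0.6]
via ROT 0 x [0. 0. 0.] tot [0. 0. 0.] | SHIFT 5 x [-10.5   6.5 -42.6] tot [ -52.4   32.6 -213.1]
rot ROT 11 x [-0.01  0.28 -8.19] tot [ -0.1   3.1 -90.1] | SHIFT 0 x [0. 0. 0.] tot [0. 0. 0.]
```

Request:
apply_moves --pt "1 -12 -12 0 0 0 0" --pt "1 -35 -19 0 0 0 0" --pt "1 -35 -19 0 0 0 0" --pt "1 -35 -19 0 0 0 0" --pt "1 -32 -8 0 0 0 0" --pt "1 -10 6 -30 0 0 0" --pt "1 -10 6 -42 0 0 0" --pt "1 -10 6 -42 0 0 0" --pt "1 -10 6 -42 0 0 0" --pt "1 -10 6 -42 0 0 0" --pt "1 -2 2 -15 0 0 0" --pt "1 0 0 0 0 0.3 -8.2" --pt "1 0 0 0 0 0.3 -8.2" --pt "1 0 0 0 0 0.3 -8.2" --pt "1 0 0 0 0 0.3 -8.2" --pt "1 0 0 0 0 0.3 -8.2" --pt "1 0 0 0 0 0.3 -8.2" --pt "1 0 0 0 0 0.3 -8.2" --pt "1 0 0 0 0 0.3 -8.2" --pt "1 0 0 0 0 0.3 -8.2"

```text
time: 30.1
tool_pos: [0.6, -0.0406, 0.1993]
tool_rot: [-0.198, -0.156, 0.691, -0.677]
contact_force: [-0.4, -1.0, -0.7]
gripper_width: 0.463
```

Request:
apply_moves --pt "1 0 0 0 0 0.3 -8.2" --pt "1 0 0 0 0 0.3 -8.2" --pt "1 0 0 0 0 0 0" --pt "1 0 0 0 0 0 0"

```text
time: 30.5
tool_pos: [0.5995, -0.0404, 0.1973]
tool_rot: [-0.294, -0.249, 0.662, -0.643]
contact_force: [-0.0, 0.1, -0.9]
gripper_width: 0.463
```

```bash
python3 - <<'E'
from h import *
st=manip.state(); print(st['joint_pos'],st['tool_pos'])
place((-.042,-.065),e=.006,zlift=0)
E
```

```text
[-0.16241565  0.51162959  1.28339197 -0.07774783  2.13155173  1.46458846] [ 0.59949774 -0.04040639  0.19725385]
over ROT 1 x [ 0.13 -0.17  0.18] tot [ 0.1 -0.2  0.2] | SHIFT 5 x [ 12.1  16.4 -39.3] tot [  60.6   82.2 -196.7]
down ROT 0 x [0. 0. 0.] tot [0. 0. 0.] | SHIFT 3 x [-30.6  30.6   0. ] tot [-91.9  91.9   0. ]
retreat ROT 0 x [0. 0. 0.] tot [0. 0. 0.] | SHIFT 3 x [  0.  -33.3   0. ] tot [   0. -100.    0.]
[0.51177134 0.16252876 0.052     ]
```

Request:
apply_moves --pt "1 12 16 -25 0 0 0" --pt "1 12 16 -40 0 0 0" --pt "1 12 16 -40 0 0 0" --pt "1 12 16 -40 0 0 0" --pt "1 12 16 -40 0 0 0" --pt "1 1 2 -12 0 0 0" --pt "1 0 0 0 0 0 0" --pt "1 0 0 0 0 0 0"

```text
time: 31.3
tool_pos: [0.513, 0.1626, 0.1853]
tool_rot: [-0.293, -0.247, 0.662, -0.644]
contact_force: [0.0, 0.2, -0.8]
gripper_width: 0.463
```

```bash
python3 - <<'E'
from h import *
st=manip.state(); print(st['joint_pos'],st['tool_pos'],st['gripper_width'])
place((-.042,-.065),e=.006,zlift=0)
E
```

```text
[0.10757116 0.36454109 1.49754259 0.1407744  2.05255378 1.76330608] [0.51299571 0.16260768 0.1852818 ] 0.46278122924027154
over ROT 1 x [ 0.12 -0.19 -0.02] tot [ 0.1 -0.2 -0. ] | SHIFT 1 x [-1.5  3.2  0.2] tot [-1.5  3.2  0.2]
down ROT 0 x [0. 0. 0.] tot [0. 0. 0.] | SHIFT 3 x [-30.6  30.6   0. ] tot [-91.9  91.9   0. ]
retreat ROT 0 x [0. 0. 0.] tot [0. 0. 0.] | SHIFT 3 x [  0.  -33.3   0. ] tot [   0. -100.    0.]
[0.51177134 0.16252876 0.052     ]
```

Request:
apply_moves --pt "1 -24 24 0 0 0 0" --pt "1 -30 31 0 0 0 0" --pt "1 -25 26 0 0 0 0" --pt "1 -10 10 0 0 0 0" --pt "1 -4 4 0 0 0 0" --pt "1 -1 1 0 0 0 0" --pt "1 0 0 0 0 0 0"

```text
time: 32.0
tool_pos: [0.5125, 0.1632, 0.0511]
tool_rot: [-0.293, -0.247, 0.663, -0.643]
contact_force: [-1.0, 0.6, -0.9]
gripper_width: 0.461
```

Request:
apply_moves --pt "1 -1.4 1.4 0 0 0 0" --pt "1 -0.7 0.7 0 0 0 0" --pt "1 0 0 0 0 0 0"

```text
time: 32.3
tool_pos: [0.5127, 0.1633, 0.0509]
tool_rot: [-0.293, -0.248, 0.662, -0.643]
contact_force: [-0.5, -2.2, 11.3]
gripper_width: 0.461
```

Request:
apply_moves --pt "0.2 0 0 0 0 0 0" --pt "-0.4 0 0 0 0 0 0" --pt "-0.4 0 0 0 0 0 0" --pt "-0.4 0 0 0 0 0 0" --pt "-0.4 0 -10 0 0 0 0" --pt "-0.4 0 -30 0 0 0 0" --pt "-0.4 0 -40 0 0 0 0" --pt "-0.4 15 -35 0 0 0 0" --pt "-0.4 30 -20 0 0 0 0" --pt "-0.4 0 0 0 0 0 0"

```text
time: 33.3
tool_pos: [0.5777, 0.1595, 0.1798]
tool_rot: [-0.291, -0.245, 0.664, -0.644]
contact_force: [1.0, 0.2, -0.1]
gripper_width: 0.697
```

```bash
python3 - <<'E'
from h import *
st=manip.state(); R0=Rt(st['tool_rot']); print(st['tool_pos'])
im=manip.grab_frame('top'); cv2.imwrite('pics/raw_t4.png',im); seg(im,'blue',(430,140,500,230))
f=go([.66,-.04,.25],R0,None,'via')
p,Rm=grasp((.603,-.380),-156); pre=p-.1*Rm[:,1]
f=go(f[0],Rm,f,'rot'); f=go(pre,Rm,f,'pre')
E
```

```text
[0.57774919 0.15954976 0.17982121]
blue [ 603. -379.] axis -157.4 sides [0.049 0.064]
via ROT 1 x [-0.03 -0.04  0.18] tot [-0.  -0.   0.2] | SHIFT 5 x [ -3.5 -24.1  38.6] tot [ -17.7 -120.3  193. ]
rot ROT 11 x [-0.   -2.82  7.96] tot [ -0.  -31.   87.6] | SHIFT 0 x [0. 0. 0.] tot [0. 0. 0.]
pre ROT 0 x [0. 0. 0.] tot [0. 0. 0.] | SHIFT 9 x [33.4 -9.2 31.9] tot [300.8 -82.6 287.4]
```

Request:
apply_moves --pt "-0.6 -3 -14 20 0 0 0" --pt "-0.6 -3 -24 39 0 0 0" --pt "-0.6 -3 -24 39 0 0 0" --pt "-0.6 -3 -24 39 0 0 0" --pt "-0.6 -3 -24 39 0 0 0" --pt "-0.6 -2 -10 17 0 0 0" --pt "-0.6 0 0 0 0 -2.8 8" --pt "-0.6 0 0 0 0 -2.8 8" --pt "-0.6 0 0 0 0 -2.8 8" --pt "-0.6 0 0 0 0 -2.8 8" --pt "-0.6 0 0 0 0 -2.8 8" --pt "-0.6 0 0 0 0 -2.8 8" --pt "-0.6 0 0 0 0 -2.8 8" --pt "-0.6 0 0 0 0 -2.8 8" --pt "-0.6 0 0 0 0 -2.8 8" --pt "-0.6 0 0 0 0 -2.8 8" --pt "-0.6 0 0 0 0 -2.8 8" --pt "-0.6 0 0 0 0 0 0"

```text
time: 35.15
tool_pos: [0.6542, -0.0411, 0.2398]
tool_rot: [0.394, 0.127, 0.698, -0.584]
contact_force: [-0.0, 0.1, -1.2]
gripper_width: 0.804
```

```bash
python3 - <<'E'
from h import *
p,Rm=grasp((.603,-.381),-156); pre=p-.1*Rm[:,1]
f=go(pre,Rm,None,'pre'); f=go(p,Rm,f,'grasp'); print(manip.state()['joint_pos'],manip.state()['tool_pos'])
E
```

```text
pre ROT 1 x [ 0.04 -0.54  0.68] tot [ 0.  -0.5  0.7] | SHIFT 9 x [32.2 -9.6 32.2] tot [289.8 -86.  289.7]
grasp ROT 0 x [0. 0. 0.] tot [0. 0. 0.] | SHIFT 3 x [ 0.  33.3  0. ] tot [  0. 100.   0.]
[-0.38055381 -0.18018155  1.97943926  0.7072798   0.88167285  0.44779617] [ 0.65422585 -0.04110369  0.23978253]
```

Request:
apply_moves --pt "-0.6 16 -5 16 0 -0.5 0.7" --pt "-0.6 32 -9 32 0 0 0" --pt "-0.6 32 -9 32 0 0 0" --pt "-0.6 32 -9 32 0 0 0" --pt "-0.6 32 -9 32 0 0 0" --pt "-0.6 32 -9 32 0 0 0" --pt "-0.6 32 -9 32 0 0 0" --pt "-0.6 32 -9 32 0 0 0" --pt "-0.6 32 -9 32 0 0 0" --pt "-0.6 18 -9 18 0 0 0" --pt "-0.6 0 0 0 0 0 0" --pt "-0.6 0 0 0 0 0 0"

```text
time: 36.35
tool_pos: [0.5351, -0.4146, 0.1011]
tool_rot: [0.403, 0.13, 0.694, -0.582]
contact_force: [-0.8, 0.4, -0.1]
gripper_width: 0.801
```

```bash
python3 - <<'E'
from h import *
p,Rm=grasp((.603,-.381),-156)
f=go(p,Rm,None,'grasp'); st=manip.state(); print(st['joint_pos'],st['tool_pos'])
im=snap('wrist','w4')
hsv=cv2.cvtColor(im,cv2.COLOR_BGR2HSV); m=cv2.inRange(hsv,(100,100,30),(125,255,255))
m=cv2.morphologyEx(m,cv2.MORPH_CLOSE,np.ones((9,9)));c=max(cv2.findContours(m,0,2)[0],key=cv2.contourArea); print(cv2.boundingRect(c),cv2.minAreaRect(c))
import importlib,h
a=np.array([np.cos(np.radians(-156)),np.sin(np.radians(-156)),0]);b=np.array([-a[1],a[0],0])
for i,j in((1,1),(1,-1),(-1,-1),(-1,1)): print(w2px('wrist',np.array([.603,-.381,.04])+.032*i*a+.02*j*b,st).round(0))
E
```

```text
grasp ROT 1 x [-0.01  0.18 -0.34] tot [-0.   0.2 -0.3] | SHIFT 3 x [ 2.4 33.4 -1. ] tot [  7.3 100.3  -3.1]
[-1.0511663   0.26003742  1.78948452  0.87520375  1.17291767 -0.29463194] [ 0.53506707 -0.41461749  0.10108059]
(297, 167, 52, 85) ((322.5, 209.0), (84.0, 51.0), 90.0)
[345. 239.]
[291. 239.]
[295. 167.]
[342. 167.]
```

Request:
apply_moves --pt "-0.6 7 20 0.3 0 0 0" --pt "-0.6 0 30 0 0 0 0" --pt "-0.6 0 30 0 0 0 0" --pt "-0.6 0 15 0 0 0 0" --pt "-0.6 0 5 0 0 0 0" --pt "-0.6 0 0 0 0 0 0" --pt "1 0 0 0 0 0 0" --pt "1 0 0 0 0 0 0" --pt "1 0 0 0 0 0 0" --pt "1 0 0 0 0 0 0" --pt "1 0 0 0 0 0 0" --pt "1 0 0 0 0 0 0"

```text
time: 37.6
tool_pos: [0.5961, -0.3887, 0.0281]
tool_rot: [0.405, 0.131, 0.692, -0.583]
contact_force: [-4.5, -1.5, 6.1]
gripper_width: 0.464
```

```bash
python3 - <<'E'
from h import *
st=manip.state(); R0=Rt(st['tool_rot']);p0=np.array(st['tool_pos']);print(st['joint_pos'],p0)
f=go(p0+[0,0,.16],R0,None,'lift'); f=go([.66,-.04,.22],R0,f,'via')
Ru=ori(176.2,45,True); f=go(f[0],Ru,f,'rot')
E
```

```text
[-0.9455795   0.4117967   1.74731343  0.9489331   1.03120423 -0.3341634 ] [ 0.59607917 -0.3886613   0.02809306]
lift ROT 0 x [0. 0. 0.] tot [0. 0. 0.] | SHIFT 4 x [-28.5 -28.    0.3] tot [-114.1 -112.1    1.2]
via ROT 0 x [0. 0. 0.] tot [0. 0. 0.] | SHIFT 8 x [-20.6  14.9 -36.5] tot [-164.9  119.3 -292. ]
rot ROT 12 x [-0.03  2.58 -7.39] tot [ -0.3  31.  -88.6] | SHIFT 0 x [0. 0. 0.] tot [0. 0. 0.]
```

Request:
apply_moves --pt "1 -12 -12 0 0 0 0" --pt "1 -29 -29 0 0 0 0" --pt "1 -29 -29 0 0 0 0" --pt "1 -29 -29 0 0 0 0" --pt "1 -15 -13 0 0 0 0" --pt "1 -15 10 -20 0 0 0" --pt "1 -21 15 -37 0 0 0" --pt "1 -21 15 -37 0 0 0" --pt "1 -21 15 -37 0 0 0" --pt "1 -21 15 -37 0 0 0" --pt "1 -21 15 -37 0 0 0" --pt "1 -21 15 -37 0 0 0" --pt "1 -21 15 -37 0 0 0" --pt "1 -3 4 -13 0 0 0" --pt "1 0 0 0 0 2.6 -7.4" --pt "1 0 0 0 0 2.6 -7.4" --pt "1 0 0 0 0 2.6 -7.4" --pt "1 0 0 0 0 2.6 -7.4" --pt "1 0 0 0 0 2.6 -7.4" --pt "1 0 0 0 0 2.6 -7.4"

```text
time: 39.6
tool_pos: [0.659, -0.0383, 0.2189]
tool_rot: [0.057, -0.066, 0.738, -0.669]
contact_force: [-0.2, 0.2, -1.9]
gripper_width: 0.461
```

Request:
apply_moves --pt "1 0 0 0 0 2.6 -7.4" --pt "1 0 0 0 0 2.6 -7.4" --pt "1 0 0 0 0 2.6 -7.4" --pt "1 0 0 0 0 2.6 -7.4" --pt "1 0 0 0 0 2.6 -7.4" --pt "1 0 0 0 0 2.6 -7.4" --pt "1 0 0 0 0 0 0" --pt "1 0 0 0 0 0 0"

```text
time: 40.4
tool_pos: [0.6591, -0.0382, 0.2169]
tool_rot: [-0.295, -0.249, 0.661, -0.644]
contact_force: [-0.6, -0.1, -0.0]
gripper_width: 0.464
```

```bash
python3 - <<'E'
from h import *
st=manip.state(); print(st['joint_pos'],st['tool_pos'],st['gripper_width'])
place((.030,.060),e=.008,zlift=0)
a=manip.grab_frame('scene'); cv2.imwrite('pics/m4.png',cv2.resize(a[40:260,200:520],None,fx=2.2,fy=2.2))
E
```

```text
[-0.14750627  0.63217092  1.08183819 -0.07254864  2.21468816  1.47401914] [ 0.65906468 -0.03818008  0.21688498] 0.4636237502802902
over ROT 1 x [-0.02 -0.23  0.27] tot [-0.  -0.2  0.3] | SHIFT 7 x [  5.2  12.2 -45.1] tot [  36.3   85.7 -315.5]
down ROT 0 x [0. 0. 0.] tot [0. 0. 0.] | SHIFT 3 x [-30.6  30.6   0. ] tot [-91.9  91.9   0. ]
retreat ROT 0 x [0. 0. 0.] tot [0. 0. 0.] | SHIFT 3 x [  0.  -33.3   0. ] tot [   0. -100.    0.]
[0.59389289 0.28234968 0.052     ]
```

View pics/m4.png

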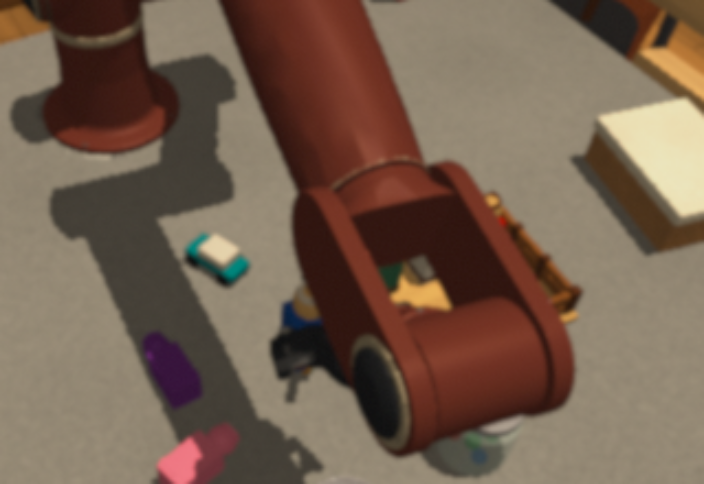

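Request:
apply_moves --pt "1 5 12 -20 0 0 0" --pt "1 5 12 -45 0 0 0" --pt "1 5 12 -45 0 0 0" --pt "1 5 12 -45 0 0 0" --pt "1 5 12 -45 0 0 0" --pt "1 5 12 -45 0 0 0" --pt "1 5 12 -45 0 0 0" --pt "1 1 2 -25 0 0 0" --pt "1 0 0 0 0 0 0" --pt "1 0 0 0 0 0 0"

```text
time: 41.45
tool_pos: [0.5948, 0.2823, 0.1845]
tool_rot: [-0.293, -0.248, 0.661, -0.645]
contact_force: [-0.2, -0.7, -1.6]
gripper_width: 0.457
```

```bash
python3 - <<'E'
from h import *
st=manip.state(); print(st['joint_pos'],st['tool_pos'],st['gripper_width'])
place((.030,.060),e=.008,zlift=0)
E
```

```text
[0.24403167 0.60836173 1.16975842 0.2532116  2.11033762 1.9295122 ] [0.5947604  0.28225544 0.18451744] 0.45656805075868906
over ROT 1 x [-0.06 -0.21  0.  ] tot [-0.1 -0.2  0. ] | SHIFT 1 x [-1.2  2.4 -0. ] tot [-1.2  2.4 -0. ]
down ROT 0 x [0. 0. 0.] tot [0. 0. 0.] | SHIFT 3 x [-30.6  30.6   0. ] tot [-91.9  91.9   0. ]
retreat ROT 0 x [0. 0. 0.] tot [0. 0. 0.] | SHIFT 3 x [  0.  -33.3   0. ] tot [   0. -100.    0.]
[0.59389289 0.28234968 0.052     ]
```

Request:
apply_moves --pt "1 -24 24 0 0 0 0" --pt "1 -30 31 0 0 0 0" --pt "1 -25 25 0 0 0 0" --pt "1 -9 9 0 0 0 0" --pt "1 -3 3 0 0 0 0" --pt "1 -1 1 0 0 0 0" --pt "1 0 0 0 0 0 0"

```text
time: 42.15
tool_pos: [0.5951, 0.2818, 0.0542]
tool_rot: [-0.293, -0.247, 0.661, -0.644]
contact_force: [-0.1, -0.0, -1.0]
gripper_width: 0.461
```

Request:
apply_moves --pt "1 -1 1 0 0 0 0" --pt "1 0 0 0 0 0 0"

```text
time: 42.35
tool_pos: [0.5943, 0.282, 0.0517]
tool_rot: [-0.294, -0.248, 0.661, -0.644]
contact_force: [1.0, -0.1, 1.4]
gripper_width: 0.461
```

Request:
apply_moves --pt "1 -1.4 1.4 0 0 0 0" --pt "1 0 0 0 0 0 0"

```text
time: 42.55
tool_pos: [0.5945, 0.282, 0.0517]
tool_rot: [-0.294, -0.249, 0.661, -0.644]
contact_force: [0.1, -2.1, 8.3]
gripper_width: 0.463
```

Request:
apply_moves --pt "0.2 0 0 0 0 0 0" --pt "-0.4 0 0 0 0 0 0" --pt "-0.4 0 0 0 0 0 0" --pt "-0.4 0 0 0 0 0 0" --pt "-0.4 0 -10 0 0 0 0" --pt "-0.4 0 -30 0 0 0 0" --pt "-0.4 5 -40 0 0 0 0" --pt "-0.4 25 -35 0 0 0 0" --pt "-0.4 30 -30 0 0 0 0" --pt "-0.4 0 0 0 0 0 0"

```text
time: 43.55
tool_pos: [0.6575, 0.2787, 0.2023]
tool_rot: [-0.29, -0.245, 0.663, -0.645]
contact_force: [-0.1, -0.4, 0.7]
gripper_width: 0.703
```

```bash
cat >> h.py <<'E'
H=fold(-.078,-.130,0)
def tabpose(phi,lam,dz=.006):
    """tool pose gripping the tab; gate angle phi, latch lam (rad)"""
    hd=FY-phi; u=np.array([np.cos(hd),np.sin(hd),0]); z=np.array([0,0,1.])
    b=np.cos(lam)*u+np.sin(lam)*z; w=-np.sin(lam)*u+np.cos(lam)*z
    p=H+.045*u+.067*z+.070*b+(.025+dz)*w
    x=-b; y=-w; return p,np.stack([x,y,np.cross(x,y)],1)
E
python3 - <<'E'
from h import *
st=manip.state(); R0=Rt(st['tool_rot']); print(st['tool_pos'],st['joint_pos'],st['gripper_width'])
p,Rm=tabpose(.575,0); print(p)
f=go([.63,.05,.26],R0,None,'via'); f=go([.60,.05,.26],Rm,f,'rot'); f=go(p+[0,0,.12],Rm,f,'hover')
E
```

```text
[0.65745702 0.27870824 0.20233358] [0.22254429 0.72755275 0.96362057 0.25024176 2.19017275 1.92854194] 0.7028486641999047
[0.55770598 0.03165577 0.098     ]
via ROT 0 x [0. 0. 0.] tot [0. 0. 0.] | SHIFT 5 x [ 9.8 -6.6 46. ] tot [ 48.8 -33.1 230. ]
rot ROT 7 x [-1.81  4.45  6.18] tot [-12.7  31.1  43.2] | SHIFT 1 x [24.   0.  17.9] tot [24.   0.  17.9]
hover ROT 0 x [0. 0. 0.] tot [0. 0. 0.] | SHIFT 2 x [11.5 21.  20. ] tot [22.9 42.  40. ]
```

Request:
apply_moves --pt "-0.4 10 -6 25 0 0 0" --pt "-0.4 10 -6 46 0 0 0" --pt "-0.4 10 -6 46 0 0 0" --pt "-0.4 10 -6 46 0 0 0" --pt "-0.4 9 -6 46 0 0 0" --pt "-0.4 0 -3 21 0 0 0" --pt "-0.4 0 0 0 -1.8 4.4 6.2" --pt "-0.4 0 0 0 -1.8 4.4 6.2" --pt "-0.4 0 0 0 -1.8 4.4 6.2" --pt "-0.4 0 0 0 -1.8 4.4 6.2" --pt "-0.4 0 0 0 -1.8 4.4 6.2" --pt "-0.4 0 0 0 -1.8 4.4 6.2" --pt "-0.4 0 0 0 -1.8 4.4 6.2" --pt "-0.4 16 14 20 0 0 0" --pt "-0.4 16 14 20 0 0 0" --pt "-0.4 16 14 18 0 0 0" --pt "-0.4 0 0 0 0 0 0" --pt "-0.4 0 0 0 0 0 0"

```text
time: 45.35
tool_pos: [0.5537, 0.0313, 0.2111]
tool_rot: [0.224, -0.218, -0.669, 0.674]
contact_force: [-0.3, -0.5, -0.3]
gripper_width: 0.696
```

```bash
python3 - <<'E'
from h import *
st=manip.state(); print(st['tool_pos'],st['joint_pos'])
p,Rm=tabpose(.575,0); go(p,Rm,None,'grip')
im=manip.grab_frame('wrist'); cv2.imwrite('pics/raw_w5.png',im)
hsv=cv2.cvtColor(im,cv2.COLOR_BGR2HSV); m=cv2.inRange(hsv,(0,150,90),(8,255,255))
for c in sorted(cv2.findContours(m,0,2)[0],key=cv2.contourArea)[-3:]: print(cv2.boundingRect(c),cv2.contourArea(c))
for ph in(.5,.575,.65): print(ph,w2px('wrist',tabpose(ph,0,.014)[0],st))
sc=manip.grab_frame('scene')
cv2.imwrite('pics/w5.png',np.vstack([im,np.hstack([cv2.resize(sc[105:225,310:480],(283,200),interpolation=2),cv2.resize(manip.grab_frame('top')[150:270,110:310],(333,200)),np.zeros((200,24,3),np.uint8)])]))
E
```

```text
[0.55371092 0.03132154 0.21109456] [-0.07552939 -0.08107673  1.81148959 -0.0046044   1.4212949   2.13179022]
grip ROT 1 x [-0.53  0.32  0.35] tot [-0.5  0.3  0.4] | SHIFT 3 x [-1.  37.7 -0.9] tot [ -3.  113.1  -2.7]
(215, 155, 1, 1) 0.0
(224, 168, 3, 3) 0.5
(309, 193, 14, 27) 257.5
0.5 [306.94263611 204.13420297]
0.575 [317.32604296 203.78249787]
0.65 [327.70152222 204.16400897]
```

View pics/w5.png

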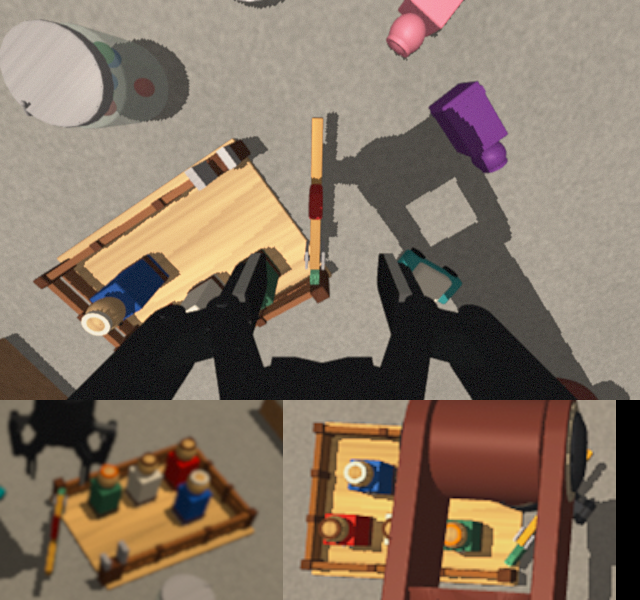

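Request:
apply_moves --pt "-0.4 -3 30 -2.7 -0.5 0.3 0.4" --pt "-0.4 0 40 0 0 0 0" --pt "-0.4 0 30 0 0 0 0" --pt "-0.4 0 13 0 0 0 0" --pt "-0.4 0 0 0 0 0 0" --pt "0.2 0 0 0 0 0 0" --pt "0.5 0 0 0 0 0 0" --pt "0.7 0 0 0 0 0 0" --pt "1 0 0 0 0 0 0" --pt "1 0 0 0 0 0 0" --pt "1 0 0 0 0 0 0" --pt "1 0 0 0 0 0 0"

```text
time: 46.7
tool_pos: [0.5591, 0.0319, 0.0998]
tool_rot: [-0.221, 0.224, 0.671, -0.671]
contact_force: [3.4, 3.4, 6.3]
gripper_width: 0.125
```

```bash
python3 - <<'E'
from h import *
st=manip.state(); print(st['tool_pos'],st['gripper_width'],st['joint_pos'])
q=np.array(st['tool_pos'])-H; ph=FY-np.arctan2(q[1],q[0]); r=np.hypot(*q[:2]); print('phi',ph,'r',r)
def rel(A,B,n,l):
    rv=R.from_matrix(A[1].T@B[1]).as_rotvec(degrees=True); t=A[1].T@(B[0]-A[0])*1000; print(l,n,t.round(2),rv.round(2))
P=lambda a,b:tabpose(a,b,st['tool_pos'][2]-.092)
rel(P(ph,0),P(ph,.125),2,'lift row x2 (0.125)')
rel(P(ph,.125),P(ph,.25),2,'lift2')
d=ph/8; rel(P(ph,.25),P(ph-d,.25),8,'swing row x8')
rel(P(0,.25),P(0,.125),2,'lower')
rel(P(0,.125),P(0,.0),2,'lower2')
go(P(ph,0)[0],P(ph,0)[1],None,'off')
E
```

```text
[0.55910404 0.03185962 0.09981673] 0.12546374607351618 [-7.60381094e-02  3.85661470e-02  1.89102307e+00  1.63522397e-04
  1.20751258e+00  2.13625512e+00]
phi 0.5663816277170702 r 0.11600262534476018
lift row x2 (0.125) 2 [ 4.64 -8.47 -0.  ] [-0.   -0.    7.16]
lift2 2 [ 4.64 -8.47  0.  ] [ 0.   -0.    7.16]
swing row x8 8 [ 0.25 -0.06 -7.41] [-1.   -3.93 -0.  ]
lower 2 [-3.55  8.98  0.  ] [ 0.   -0.   -7.16]
lower2 2 [-3.55  8.98  0.  ] [-0.    0.   -7.16]
off ROT 1 x [ 0.14 -0.51 -0.21] tot [ 0.1 -0.5 -0.2] | SHIFT 1 x [ 1. -0. -0.] tot [ 1. -0. -0.]
```

Request:
apply_moves --pt "1 2.4 -4.2 0 0 0 3.6" --pt "1 2.3 -4.3 0 0 0 3.6" --pt "1 2.4 -4.2 0 0 0 3.6" --pt "1 2.3 -4.3 0 0 0 3.6" --pt "1 0 0 0 0 0 0" --pt "1 0 0 0 0 0 0"

```text
time: 47.3
tool_pos: [0.551, 0.0384, 0.1169]
tool_rot: [0.134, -0.307, -0.638, 0.693]
contact_force: [5.7, 2.5, 5.7]
gripper_width: 0.134
```

Request:
apply_moves --pt "1 0.25 -0.1 -7.4 -1 -3.9 0" --pt "1 0.25 -0.1 -7.4 -1 -3.9 0" --pt "1 0.25 -0.1 -7.4 -1 -3.9 0" --pt "1 0.25 -0.1 -7.4 -1 -3.9 0" --pt "1 0.25 0 -7.4 -1 -3.9 0" --pt "1 0 0 0 0 0 0" --pt "1 0 0 0 0 0 0"

```text
time: 48.0
tool_pos: [0.5684, 0.0715, 0.1172]
tool_rot: [0.01, -0.192, -0.681, 0.706]
contact_force: [6.9, 3.5, 4.9]
gripper_width: 0.129
```

```bash
cat > g.py <<'E'
from h import *
st=manip.state(); print(st['tool_pos'],st['gripper_width'],st['contact_force'])
q=np.array(st['tool_pos'])-H; ph=FY-np.arctan2(q[1],q[0]); print('phi pos',ph,'r',np.hypot(*q[:2]))
b=-Rt(st['tool_rot'])[:,0]; print('phi rot',FY-np.arctan2(b[1],b[0]),'lam',np.arcsin(b[2]))
for a,l in((0,.25),(-.01,.25),(0,0)): go(*tabpose(a,l,.0078),None,f'{a} {l}')
E
python3 g.py; python3 - <<'E'
from h import *
cv2.imwrite('pics/s6.png',cv2.resize(manip.grab_frame('scene')[110:220,320:480],None,fx=4.5,fy=4.5,interpolation=2))
E
```

```text
[0.56836755 0.07150228 0.11719914] 0.12943730598633987 [6.89141089 3.49742939 4.88407117]
phi pos 0.20817942621038654 r 0.10681062654528116
phi rot 0.2236451145274715 lam 0.2598708466077033
0 0.25 ROT 2 x [-1.55 -6.2  -0.29] tot [ -3.1 -12.4  -0.6] | SHIFT 1 x [  0.1   1.1 -22.1] tot [  0.1   1.1 -22.1]
-0.01 0.25 ROT 2 x [-1.62 -6.48 -0.29] tot [ -3.2 -13.   -0.6] | SHIFT 1 x [ -0.1   1.2 -23.1] tot [ -0.1   1.2 -23.1]
0 0 ROT 3 x [-0.51 -4.24 -4.95] tot [ -1.5 -12.7 -14.8] | SHIFT 1 x [-10.5  17.4 -22.1] tot [-10.5  17.4 -22.1]
```

View pics/s6.png

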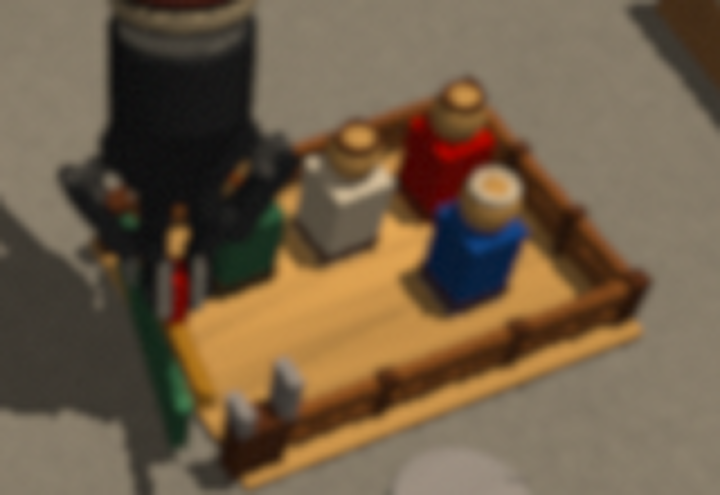

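Request:
apply_moves --pt "1 0.2 0 -7.4 -1 -3.9 0" --pt "1 0.2 0 -7.4 -1 -3.9 0" --pt "1 0.2 0 -7.2 -1 -3.9 0" --pt "1 0 0 0 0 0 0" --pt "1 0 0 0 0 0 0" --pt "1 0 0 0 0 0 0"

```text
time: 48.65
tool_pos: [0.5729, 0.0934, 0.1174]
tool_rot: [-0.064, -0.12, -0.697, 0.704]
contact_force: [6.3, 4.2, 4.2]
gripper_width: 0.126
```

```bash
python3 g.py; python3 - <<'E'
from h import *
a=manip.grab_frame('scene')[160:215,330:400]
cv2.imwrite('pics/s7.png',cv2.resize(a,None,fx=10,fy=10,interpolation=2))
E
```

```text
[0.57294515 0.09342103 0.11741788] 0.12632221438996827 [6.32456371 4.22622736 4.15266397]
phi pos -0.0009145761102791333 r 0.10761939975818163
phi rot 0.0132174812042231 lam 0.2612483038294534
0 0.25 ROT 1 x [-0.09 -0.73 -0.65] tot [-0.1 -0.7 -0.6] | SHIFT 1 x [3.1 0.6 0.1] tot [3.1 0.6 0.1]
-0.01 0.25 ROT 1 x [-0.24 -1.29 -0.65] tot [-0.2 -1.3 -0.6] | SHIFT 1 x [ 3.1  0.6 -1. ] tot [ 3.1  0.6 -1. ]
0 0 ROT 2 x [-0.   -0.37 -7.48] tot [ -0.   -0.7 -15. ] | SHIFT 1 x [-7.4 17.6  0.1] tot [-7.4 17.6  0.1]
```

View pics/s7.png

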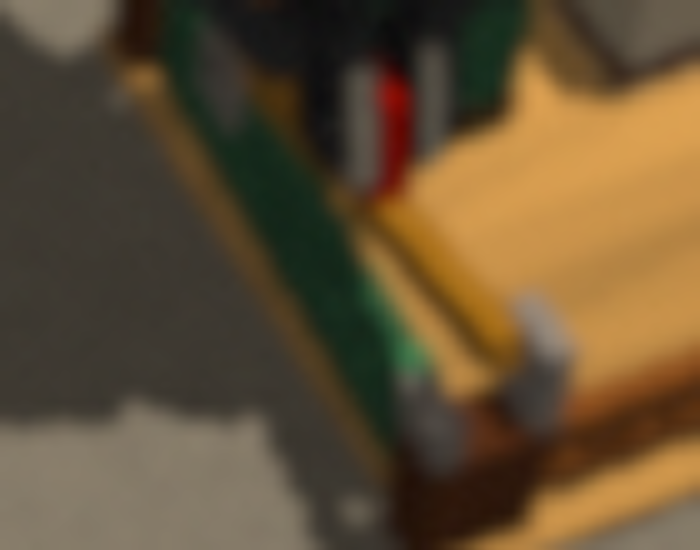

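```bash
python3 - <<'E'
from h import *
def c(p): return ((w2px('scene',p)-[330,160])*10).round(0)
for ph in(0,.03,-.03):
  for lam in(.26,.13,0):
    hd=FY-ph;u=np.array([np.cos(hd),np.sin(hd),0]);b=np.cos(lam)*u+np.sin(lam)*np.array([0,0,1]);print(ph,lam,'tip',c(H+.045*u+[0,0,.067]+.14*b))
for n,p in {'lip top':(.09,-.144,.072),'back top':(.09,-.116,.088),'slot':(.09,-.13,.067)}.items(): print(n,c(fold(*p)))
E
```

```text
0 0.26 tip [508. 342.]
0 0.13 tip [505. 396.]
0 0 tip [497. 442.]
0.03 0.26 tip [488. 349.]
0.03 0.13 tip [485. 403.]
0.03 0 tip [478. 449.]
-0.03 0.26 tip [527. 334.]
-0.03 0.13 tip [525. 388.]
-0.03 0 tip [517. 434.]
lip top [416. 398.]
back top [523. 322.]
slot [463. 391.]
```

Gate shut with the bar tip at (510,345) above the slot, matching the prediction (508,342). I now lower the bar.

Request:
apply_moves --pt "1 0 0 -1 0 -0.7 0" --pt "1 -1.8 4.5 0 0 0 -3.6" --pt "1 -1.8 4.5 0 0 0 -3.6" --pt "1 -1.8 4.5 0 0 0 -3.6" --pt "1 0 0 0 0 0 0" --pt "1 0 0 0 0 0 0"

```text
time: 49.3
tool_pos: [0.5814, 0.0937, 0.1047]
tool_rot: [-0.001, -0.05, -0.705, 0.708]
contact_force: [8.1, 4.2, 6.2]
gripper_width: 0.125
```

```bash
python3 g.py
```

```text
[0.58139504 0.09371708 0.10466686] 0.12470319277116257 [8.12788384 4.16800707 6.22558571]
phi pos -0.00822033432785528 r 0.11603496905671043
phi rot 0.001757748008499857 lam 0.07236238951970901
0 0.25 ROT 2 x [-0.05 -0.05  5.09] tot [-0.1 -0.1 10.2] | SHIFT 1 x [  8.1 -13.9   1. ] tot [  8.1 -13.9   1. ]
-0.01 0.25 ROT 2 x [-0.09 -0.33  5.09] tot [-0.2 -0.7 10.2] | SHIFT 1 x [  8.1 -13.9  -0.2] tot [  8.1 -13.9  -0.2]
0 0 ROT 1 x [-0.08 -0.1  -4.15] tot [-0.1 -0.1 -4.1] | SHIFT 1 x [1.  4.9 1. ] tot [1.  4.9 1. ]
```

Request:
apply_moves --pt "1 0.5 4.5 0 0 0 -4" --pt "1 0 0 0 0 0 0" --pt "0.6 0 0 0 0 0 0" --pt "0.4 0 0 0 0 0 0" --pt "0.4 0 0 0 0 0 0" --pt "0.4 0 0 0 0 0 0" --pt "0.4 0 -10 0 0 0 0" --pt "0.4 0 -30 0 0 0 0" --pt "0.4 0 -45 0 0 0 0" --pt "0.4 0 -45 0 0 0 0" --pt "0.4 0 -45 0 0 0 0" --pt "0.4 20 -30 30 0 0 0" --pt "0.4 40 0 30 0 0 0" --pt "0.4 40 0 30 0 0 0" --pt "0.4 30 0 40 0 0 0" --pt "0.4 0 0 45 0 0 0" --pt "0.4 0 0 45 0 0 0" --pt "0.4 0 0 40 0 0 0" --pt "0.4 0 0 0 0 0 0"

```text
time: 51.2
tool_pos: [0.4305, -0.1604, 0.3046]
tool_rot: [0.028, -0.023, -0.705, 0.709]
contact_force: [0.6, 0.7, 0.2]
gripper_width: 0.301
```

```bash
python3 - <<'E'
from h import *
st=manip.state(); print(st['tool_pos'],st['contact_force'],st['time'])
t=manip.grab_frame('top'); s=manip.grab_frame('scene'); cv2.imwrite('pics/raw_end.png',t)
A=cv2.resize(s[105:225,320:480],(400,300),interpolation=2); B=cv2.resize(t[150:270,115:275],(400,300),interpolation=2)
C=cv2.resize(s[150:213,325:409],(400,300),interpolation=2); D=cv2.resize(t,(400,250))
D=cv2.copyMakeBorder(D,0,50,0,0,0)
cv2.imwrite('pics/end.png',np.vstack([np.hstack([A,B]),np.hstack([C,D])]))
for lam in (0,.26):
    u=np.array([np.cos(FY),np.sin(FY),0]);b=np.cos(lam)*u+np.sin(lam)*np.array([0,0,1]);print((w2px('scene',H+.045*u+[0,0,.067]+.14*b)-[325,150])*400/84)
E
```

```text
[ 0.43046641 -0.16041805  0.30458392] [0.56209118 0.65849505 0.22000498] 51.2
[260.67218682 258.08249005]
[265.61703407 210.52579295]
```

View pics/end.png

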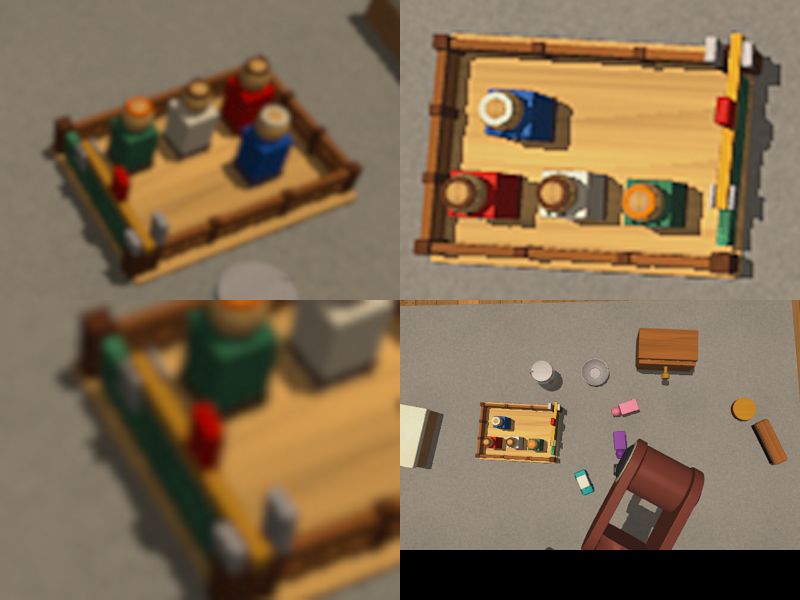

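```bash
python3 -c "
from plant import manip
print(manip.job_done())"
```

```text
the job is handed in; nothing more can be done
None
```

I stood all four figures present (red, white, green and blue) upright on the fold's floor. I then lifted the latch bar, swung the gate shut, lowered the bar into the catch and handed the job in at about 51 s. No yellow or orange figure was in view.

- **Final picture:** All four figures stand inside the fold. The gate is shut, and the brass bar lies level between the striker lip and the back of the catch. The gripper is clear, and the car, dish and jar look unmoved.
- **Closing the gate:** With the gate at about 0 rad, the latch lift read about 0.26 rad, worked out from the tool pose. That is well over the 0.09 rad needed.
- **Corrections on the way:**
  - The first grasp approach on red hit the wrist joint's limit, so I used the flipped grasp.
  - White was knocked about 35 mm towards green mid-run, so I found it again and picked it up with a steeper tool.
- **Checks that disagreed:** A colour check for green in the wrist camera failed, but viewing that picture showed green where expected. The catch showed about 15 pixels (in a 10x crop) from where I predicted, and the bar still dropped into the slot.

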